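# Zero the kitchen scale and load its tray

## Robot

A 7-joint arm with a two-finger parallel gripper is mounted at the origin on the work surface. World frame = base frame: x ahead of the robot, y to its left, z up, the work surface at z = 0. Lengths are in m, angles in rad, forces in N, time in s.
With the tool pointing down it reaches from about 0.425 to 0.925 m from the base axis. Payload 6.8 kg.
Tool frame: the origin (TCP) lies at the very end of the fingers, on their centre line; the grasp point (between the pads) lies 19 mm behind it; z points along the fingers, y is the line along which they close (so a half turn about z gives the same grasp; the last joint's range is limited). The gripper opens to 88 mm and grips with 3 to 60 N. Pads are 20 mm wide; open, the fingers measure 115 mm over their backs; the gripper's body (75 mm by 178 mm) begins 61 mm behind the grasp point.
Start: joints at [1.232, 0.477, 0.022, 1.555, -0.011, 1.109, -0.083], TCP at [0.154, -0.657, 0.223] pointing down, gripper open.
Joint ranges: [-2.96, 2.96], [-0.34, 2.1], [-1.41, 1.46], [0.24, 2.44], [-1.37, 4.51], [0.17, 1.92], [-2.96, 2.96]. Speed limits (rad/s): [2.39, 2.39, 3.14, 3.14, 3.14, 3.14, 3.14].

## Interface

Orientations are given as a unit quaternion [x, y, z, w].
In Python, from bench import r gives the robot as it stands.
- The arm moves only by the tool drive_tool, never from a script. Its argument "deltas" is a list that holds one entry, the list of rows, each a list of 7 numbers: the turn, a rotation vector about the tool's x, y, z in rad, then the shift along the tool's x, y, z in cm, then the finger opening in cm, from 0 to 8.78. In form: [[[ax, ay, az, dx, dy, dz, jaw], ...]]. A call has exactly 5 rows; each row is the pose to reach, as a shift and turn from the pose commanded when the call began, along the tool's axes at that moment; what a row does not reach only later rows make up. A row lasts 1/8 s, in which the tool goes at most 62.5 mm and 10.7 degrees, less where a joint would pass 70% of its speed; a pose out of reach is approached as far as the arm can. A call with a gripper value outside its range is refused whole. The fingers move at their own pace and stop on an object; "newtons" is the grip in N (left out, the last holds). Time passes only in rows, so rows that repeat a pose let the fingers close, or fill a call up. It gives the time, the measured TCP pose, the force, the opening and the grip force at its end, in the units of the state.
- r.get_state(): the state, without advancing time (a new reading comes with each control period).
- r.snapshot(name): name is "scene" or "top" or "wrist"; returns the picture (420x560x3 uint8, blue, green, red); there is no depth.
- r.camera_model(name): a dict with "fx", "fy", "cx", "cy" (pixels), "world_to_cam" (4x4, takes a point from world to camera coordinates); the wrist camera has in their place "T_tool_cam" (4x4, takes a point from camera to tool coordinates, whose origin is the TCP and whose axes are the flange's). Camera axes: x right, y up, looking along -z (the intrinsics and any distortion apply to the point x, -y, -z); pixel columns grow to the right and rows downward; lengths in m; the calibration is good to about 2 mm. A picture is of the moment at which its call begins: read the wrist's pose just before it. camera_model takes no time and is no camera call.
- r.job_done(): hands the job in; it is judged then, once.
The state is a dict: "time_s": time; "q": joint angles; "qd": joint speeds; "effort": joint torques, N m; "tcp_pos": TCP position; "eef_rot": TCP orientation; "contact_force": force on the tool from outside, world axes, zero at the start; "torque": the same for the moment, N m; "width": finger opening in m; "grasp_force": force on a finger pad.
Only numpy, scipy, OpenCV 4.12 (cv2) and the standard library are available. Lean on these libraries where they do the work, as an engineer would, in place of code of your own. Each camera call takes 0.05 s, during which the arm holds its last target. There are 200 camera calls.

## Task

Weigh the store cupboard's containers together: first lift the kettle by its handle out of the tray of the kitchen scale and set it down, upright, in the middle of the round cork mat. With the tray empty, turn the scale's knob until its pointer reads zero, and then pack every lidded container with a wooden grip (white canisters, steel tins, as many as there are) upright and side by side into the tray, flat on its floor. Keep the kettle upright and leave the scale at zero and everything else where it stands.

Things in the scene. Friction and masses are not known exactly. Their poses are not given: they have to be found in the camera images.
- scale: white kitchen scale, fixed to the table: a 330 x 170 x 40 mm case with an open rectangular metal tray on top (outside 228 x 158 mm, walls 6 mm thick) and a dial with a knob on the case's top beside the tray, on the robot's side. Origin on the table under the middle of the tray; x along the case's length, from the knob towards the tray; y across. The knob's axis is at x = -163 mm, y = 0.
- tray_floor (a point): middle of the tray's inner floor, 46 mm above the table, axes as the scale's. The inner floor is 216 mm along x and 146 mm along y; the tray walls rise 34 mm above it (top at 80 mm above the table). It takes six places of 72 x 73 mm: three along x by two along y.
- tare (a joint): angle of the scale's knob about the vertical (rad), counter-clockwise seen from above positive, from -2.7 to 2.7; at 0 its pointer points along the scale's x, towards the tray, at the thick zero mark of the dial. Dial divisions are 0.21 rad apart. It stays where it is left (friction about 0.05 N m).
- knob_grip (a point): on the knob's axis at grip height, 76 mm above the table; turns with the knob, x along the bar towards the pointer. The knob: a steel disc 56 mm in diameter, top 54 mm above the table, with an upright black bar on it, 50 mm long, 14 mm thick, 30 mm high (top at 83 mm). Pointer: a black needle at the disc's edge and a white line on the bar's top.
- kettle: white kettle with a black foot, 110 mm in diameter, 130 mm high to the lid, and a black bow handle over the top: its level bar runs along the kettle's x over the centre, 112 mm long (88 mm free between the posts), 16 mm thick, 14 mm high, its middle 181 mm above the base. Spout at +x, reaching 84 mm out. About 0.6 kg. Origin at the centre of its underside, z up. At first in the tray.
- mat: round cork mat, 160 mm in diameter, 6 mm thick, fixed to the table; origin at the centre of its underside.
- canister_1: white ceramic canister, round, 64 mm in diameter and 52 mm high, with a wooden lid of the same diameter on it (lid top 64 mm above the base) carrying an upright wooden knob, 24 mm in diameter and 32 mm high (knob top at 96 mm); about 0.3 kg, most of it low down, lid fixed on; origin at the centre of its underside, z up. May be absent.
- canister_2: white ceramic canister, round, 64 mm in diameter and 52 mm high, with a wooden lid of the same diameter on it (lid top 64 mm above the base) carrying an upright wooden knob, 24 mm in diameter and 32 mm high (knob top at 96 mm); about 0.3 kg, most of it low down, lid fixed on; origin at the centre of its underside, z up. May be absent.
- canister_3: white ceramic canister, round, 60 mm in diameter and 52 mm high, with a wooden lid of the same diameter on it (lid top 64 mm above the base) carrying an upright wooden knob, 24 mm in diameter and 32 mm high (knob top at 96 mm); about 0.3 kg, most of it low down, lid fixed on; origin at the centre of its underside, z up. May be absent.
- tin_1: square steel tin, 64 x 64 mm, lid top 60 mm above the base, with a wooden bar grip standing on the lid: 40 mm long along its x, 16 mm thick along its y, 32 mm high (top at 92 mm); about 0.25 kg, most of it low down, lid fixed on; origin at the centre of its underside, z up. May be absent.
- tin_2: square steel tin, 64 x 64 mm, lid top 60 mm above the base, with a wooden bar grip standing on the lid: 40 mm long along its x, 16 mm thick along its y, 32 mm high (top at 92 mm); about 0.25 kg, most of it low down, lid fixed on; origin at the centre of its underside, z up. May be absent.
- long_tin: long steel tin, 134 mm along its x by 64 mm along its y (it takes two places of the tray, its x along the tray's x), lid top 60 mm above the base, with a wooden bar grip on the lid: 60 mm long along its x, 16 mm thick along its y, 32 mm high (top at 92 mm); about 0.4 kg, lid fixed on; origin at the centre of its underside, z up. May be absent.
- jar: bystander, to be left alone: glass jar with a screw cap, 60 mm in diameter, 95 mm high; origin at its underside.
- mug: bystander, to be left alone: white mug, 80 mm in diameter, 90 mm high; origin at its underside.
- oil: bystander, to be left alone: green glass bottle, 60 mm in diameter, 190 mm high; origin at its underside.
- bowl: bystander, to be left alone: white bowl, 120 mm in diameter, 50 mm high; origin at its underside.
- spoon: bystander, to be left alone: spoon, 190 mm long; origin at its underside.
- teabox: bystander, to be left alone: cardboard box, 60 x 70 x 75 mm; origin at its underside.
Things that resemble listed ones, but are neither listed nor needed, are in the scene too. What is shaped like the canister_2 but purple is not meant.

How it is judged:
By the outcome, as a careful person would: the job done as asked, in the order asked, and still so for the second after the job is handed in, with the robot touching nothing.
Of canister_1, canister_2, canister_3, tin_1, tin_2, long_tin only 4 to 5 are there at a start; the rules pass over those that are not, and their reading is None.
At some moment in a run one of canister_1, canister_2, canister_3, tin_1, tin_2, long_tin may be knocked a few centimetres aside while the robot is not near it.
It also fails if it takes over 192 s, if anything falls off the work surface, if the arm or the gripper's body presses on something with over 40 N, if the wrist force passes 120 N, or if a joint passes its speed limit or range.

## Working session

There is one attempt and no reset: what is moved stays moved. The work goes in short steps, Python scripts to look and compute and a tool call to move; the robot and the scene stay as the last step left them, time stands still between calls to the robot, and variables do not carry over. Pictures are saved under pics/ and viewed, at most 14 in all, crops included, and the job is handed in when it is done.

Besides the shell and the picture viewer there is one more tool, called as name([rows], argument=value, ...), one row to a line, values as JSON. drive_tool: Moves the arm, as the interface text tells. Its arguments: {"type":"object","properties":{"deltas":{"type":"array","items":{"type":"array","items":{"type":"array","items":{"type":"number"}}}},"newtons":{"type":"number"}},"required":["deltas"]}

```bash
ls; mkdir -p pics; python3 - <<'E'
from bench import r
import cv2,json
s=r.get_state();print({k:s[k] for k in('time_s','tcp_pos','eef_rot','width','contact_force')})
for n in('scene','top','wrist'):
    cv2.imwrite(f'pics/{n}0.png',r.snapshot(n)); print(n,{k:(v.tolist() if hasattr(v,'tolist') else v) for k,v in r.camera_model(n).items()})
E
```

```text
pics
{'time_s': 0.0, 'tcp_pos': array([ 0.1542373 , -0.6565268 ,  0.22170084]), 'eef_rot': array([ 9.93348389e-01,  1.15144103e-01, -1.83672694e-04, -8.83214728e-04]), 'width': 0.08789435390811455, 'contact_force': array([ 0.39639017, -0.3607058 , -0.50819751])}
scene {'fx': 418.4840395139487, 'fy': 418.4840395139487, 'cx': 280.3059425614454, 'cy': 205.80758304810917, 'world_to_cam': [[0.2098092390633633, 0.9777418389717034, 0.000989711010373138, -0.06186971579683657], [-0.6674022757685788, 0.14247497395610095, 0.7309412316288705, 0.25862616769798513], [0.7145308149426267, -0.15401875898876716, 0.6824396943151722, -1.6764226124837982], [0.0, 0.0, 0.0, 1.0]]}
top {'fx': 396.6477862012522, 'fy': 396.6477862012522, 'cx': 281.6295828208854, 'cy': 209.94079534745805, 'world_to_cam': [[0.02095684361901181, -0.9997803806706078, 3.3640195134579945e-05, -0.06507019486982583], [0.9965364672515342, 0.02089155478759817, 0.0804898277820786, -0.49204533718812327], [-0.08047285345605795, -0.0016532890525331491, 0.9967554296275234, -1.2744466270626753], [0.0, 0.0, 0.0, 1.0]]}
wrist {'fx': 357.71509616155134, 'fy': 357.71509616155134, 'cx': 280.78717615798564, 'cy': 207.44264565700226, 'T_tool_cam': [[-5.636100555415455e-05, 0.9639300426124515, 0.2661557246662054, 0.07366309276653908], [0.9999995193455704, 0.00031485249794565304, -0.0009285346148663965, 0.0004498574316720294], [-0.0009788422056290571, 0.26615554440413297, -0.9639295970406108, -0.16218678094726055], [0.0, 0.0, 0.0, 1.0]]}
```

View pics/top0.png

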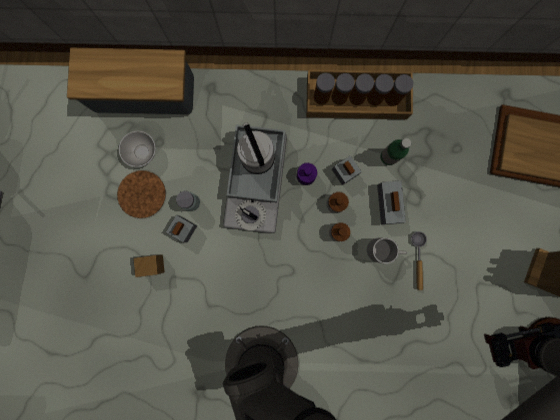

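View pics/scene0.png

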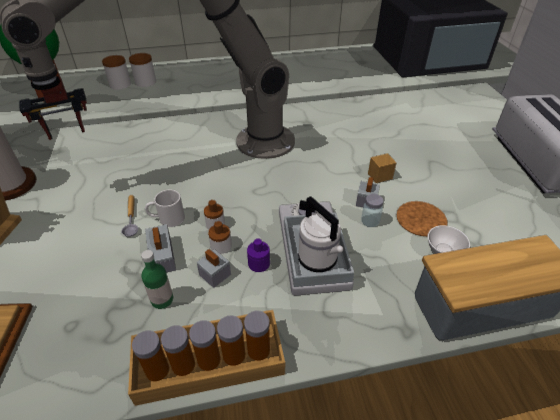

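Top view: kettle (254,147) in the tray, knob (250,213), mat (141,194). Candidate containers are tins (347,170) and (180,228), canisters (338,202) and (340,232), and the long tin (392,203). The purple canister at (307,174) and the rack jars are decoys, and the jar (185,200) stays put. I'll confirm with an enlarged crop.

```bash
python3 - <<'E'
import cv2,numpy as np
a=cv2.imread('pics/top0.png')
def g(i): return np.clip(255*(i/255.)**0.6,0,255).astype(np.uint8)
c=g(cv2.resize(a[115:275,285:435],None,fx=3.7,fy=3.7,interpolation=cv2.INTER_CUBIC))
cv2.imwrite('pics/cr1.png',c)
c=g(cv2.resize(a[115:245,110:290],None,fx=4.4,fy=4.4,interpolation=cv2.INTER_CUBIC))
cv2.imwrite('pics/cr2.png',c)
E
cat > h.py <<'E'
import numpy as np,cv2
from bench import r
from scipy.spatial.transform import Rotation as R
def cast(cam,px,z,pose=None):
    m=r.camera_model(cam); px=np.atleast_2d(px).astype(float)
    d=np.c_[(px[:,0]-m['cx'])/m['fx'],-(px[:,1]-m['cy'])/m['fy'],-np.ones(len(px))]
    if cam=='wrist':
        p,q=pose; T=np.array(m['T_tool_cam']); Rt=R.from_quat(q).as_matrix()
        o=Rt@T[:3,3]+p; D=d@(Rt@T[:3,:3]).T
    else:
        W=np.linalg.inv(np.array(m['world_to_cam'])); o=W[:3,3]; D=d@W[:3,:3].T
    return o+D*((z-o[2])/D[:,2])[:,None]
def shot(cam,name=None):
    s=r.get_state(); im=r.snapshot(cam)
    if name: cv2.imwrite(f'pics/{name}.png',im)
    return im,(s['tcp_pos'],s['eef_rot'])
E
```

```text
(no output)
```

View pics/cr1.png

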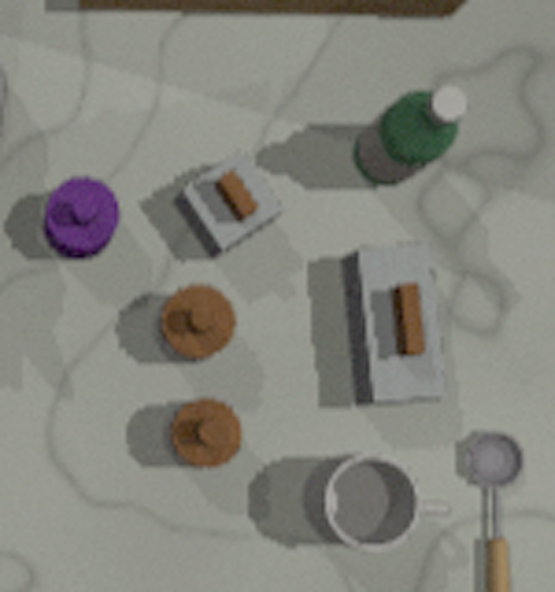

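View pics/cr2.png

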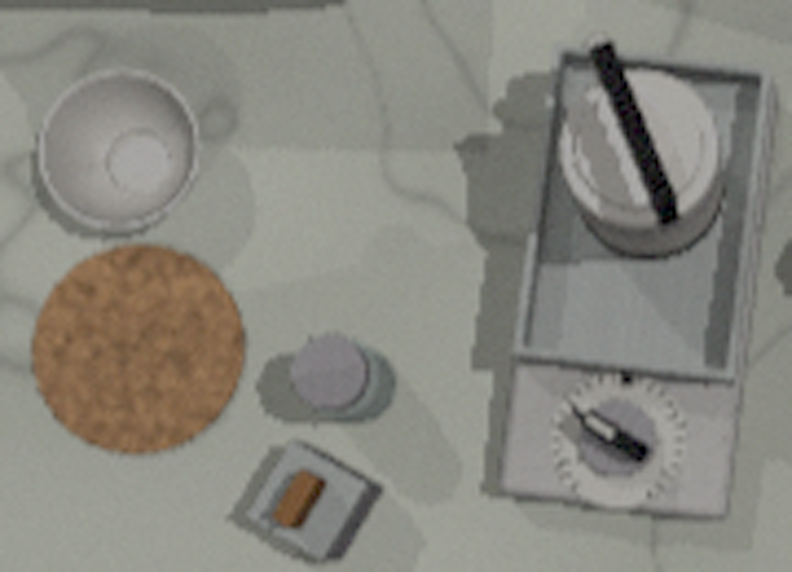

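Crop 1: purple decoy (82,217), canisters (198,322) and (206,433) with wooden lids, tin (238,195), long tin (408,318). Crop 2: tin with wooden grip (300,498), cork mat (139,348), pointer at up-left (572,405) of knob (618,440), zero mark (627,378), kettle handle from (602,45) to (668,220).

```bash
cat > meas.py <<'E'
from h import *
def brown(im):
    h=cv2.cvtColor(im,cv2.COLOR_BGR2HSV); return cv2.inRange(h,(4,90,40),(18,255,255))
def blobs(m,lo=25):
    n,l,st,c=cv2.connectedComponentsWithStats(m)
    return [(l==i,st[i],c[i]) for i in range(1,n) if st[i][4]>lo]
def rect(mask,cam,z,pose=None):
    ct=max(cv2.findContours(mask.astype(np.uint8),cv2.RETR_EXTERNAL,cv2.CHAIN_APPROX_NONE)[0],key=cv2.contourArea)
    w=cast(cam,ct[:,0,:],z,pose)[:,:2].astype(np.float32)*1000
    (cx,cy),(a,b),an=cv2.minAreaRect(w)
    yaw=an if a>=b else an+90
    return np.round([cx,cy,max(a,b),min(a,b),yaw],1)
E
python3 - <<'E'
from meas import *
im=cv2.imread('pics/top0.png')
m=brown(im)
for k,st,c in blobs(m):
    if not(100<c[0]<430 and 120<c[1]<280): continue
    print(st,c.round(1),'z.092',rect(k,'top',.092),'z.064',rect(k,'top',.064)[:4],'z.006',rect(k,'top',.006)[:4])
def c2(p): return np.array(p)/4.4+[110,115]
q=cast('top',c2([(562,50),(772,73),(735,380),(515,355)]),.08)[:,:2]*1000
print('tray',q.round(),'mean',q.mean(0),'sides',[np.linalg.norm(q[i]-q[i-1]).round() for i in range(4)],
 'yaw',[np.degrees(np.arctan2(*(d[::-1]))).round(2) for d in(q[0]-q[3],q[1]-q[2])])
q=cast('top',c2([(502,490),(725,515)]),.04)[:,:2]*1000;print('case',q,np.linalg.norm(q[0]-q[1]))
q=cast('top',c2([(602,45),(668,220)]),.046+.188)[:,:2]*1000;print('handle',q,q.mean(0),np.linalg.norm(q[0]-q[1]),np.degrees(np.arctan2(*(q[0]-q[1])[::-1])))
q=cast('top',c2([(618,440),(572,405)]),.054)[:,:2]*1000;print('knob',q)
q=cast('top',c2([(646,455),(590,420)]),.083)[:,:2]*1000;print('bar',q,q.mean(0),np.degrees(np.arctan2(*(q[1]-q[0])[::-1])))
q=cast('top',c2([(627,378)]),.04)[:,:2]*1000;print('zero',q)
E
```

```text
[344 161  11  13  61] [349.  166.8] z.092 [ 626.3 -261.5   38.9   14.8   34. ] z.064 [ 631.7 -266.2   39.8   15.1] z.006 [ 643.  -276.    41.7   15.8]
[ 117  171   49   47 1791] [140.9 193.9] z.092 [528.1 380.8 148.6 143.1  91.2] z.064 [531.3 390.9 152.  146.4] z.006 [537.9 411.7 159.  153.2]
[329 192  20  20 275] [338.8 201.4] z.092 [ 517.3 -229.8   58.9   58.8    1.2] z.064 [ 520.3 -233.7   60.3   60.1] z.006 [ 526.4 -242.    63.1   62.9]
[393 192   7  19  89] [396.2 201. ] z.092 [ 522.8 -407.7   57.    14.2    6.9] z.064 [ 525.9 -415.8   58.3   14.5] z.006 [ 532.3 -432.5   61.    15.2]
[172 222  10  13  67] [176.6 227.9] z.092 [425.3 266.4  39.6  15.4 151.2] z.064 [426.2 273.9  40.5  15.8] z.006 [427.9 289.3  42.4  16.5]
[331 223  19  18 242] [340.9 231.7] z.092 [ 424.9 -235.3   55.4   52.1   91.2] z.064 [ 425.8 -239.4   56.6   53.3] z.006 [ 427.5 -247.9   59.3   55.8]
[134 255  30  22 529] [147.9 265.4] z.092 [309.8 347.1  88.5  58.7  98.3] z.064 [308.  356.4  90.6  60. ] z.006 [304.2 375.6  94.8  62.8]
[417 260   6  30 157] [419.4 275.2] z.092 [ 299.5 -478.1   87.4   15.2  179.6] z.064 [ 297.4 -487.8   89.4   15.6] z.006 [ 293.2 -507.9   93.6   16.3]
tray [[751.  90.]
 [737. -62.]
 [515. -40.]
 [529. 116.]] mean [633.10474511  26.06357324] sides [np.float64(223.0), np.float64(152.0), np.float64(223.0), np.float64(157.0)] yaw [np.float64(-6.89), np.float64(-5.58)]
case [[435.07780171 128.27746051]
 [420.31585748 -34.34202423]] 163.28812514815002
handle [[709.28280136  46.20865719]
 [598.67371375   1.8960594 ]] [653.97825756  24.05235829] 119.15526251204125 21.83219843977444
knob [[472.36582816  43.77019547]
 [497.00016837  77.68389799]]
bar [[460.27651904  21.44748892]
 [484.16108347  61.57335883]] [472.21880126  41.51042387] 59.237155996764095
zero [[518.86019201  39.5512861 ]]
```

```bash
cat > plan.py <<'E'
# plan.py x y z yaw(deg) [more waypoints]: prints shift/turn in tool axes from the present pose, each leg from the former
import sys
from h import *
s=r.get_state(); p=s['tcp_pos']; M=R.from_quat(s['eef_rot'])
print('t%.2f'%s['time_s'],'tcp',(p*1000).round(1),'yaw',round(float(np.degrees(np.arctan2(*M.as_matrix()[1::-1,0]))),1),'tilt',M.as_matrix()[:2,2].round(4),'w',round(s['width']*1000,1),'F',np.round(s['contact_force'],1),'g',round(float(s['grasp_force']),1),'q',np.round(s['q'],2))
a=[float(v) for v in sys.argv[1:]]
for i in range(0,len(a),4):
    t=np.array(a[i:i+3])/1000; N=R.from_euler('z',a[i+3],degrees=True)*R.from_quat([1,0,0,0])
    d=M.inv().apply(t-p)*100; w=(M.inv()*N).as_rotvec()
    print('turn',w.round(3),'shift',d.round(2),'len mm',round(np.linalg.norm(d)*10),'deg',round(np.degrees(np.linalg.norm(w)),1))
    p,M=t,N
E
python3 plan.py 300 -450 320 21.8 500 -180 320 21.8 654 24 300 21.8 654 24 208 21.8
```

```text
t0.15 tcp [ 154.3 -656.7  221.9] yaw 13.2 tilt [-0.0004  0.0013] w 87.6 F [-0.2 -0.2 -0.6] g 0.0 q [ 1.23  0.48  0.02  1.56 -0.01  1.11 -0.08]
turn [-0.001 -0.    -0.15 ] shift [ 18.91 -16.8   -9.79] len mm 271 deg 8.6
turn [0. 0. 0.] shift [ 28.6  -17.64   0.  ] len mm 336 deg 0.0
turn [0. 0. 0.] shift [ 21.87 -13.22   2.  ] len mm 256 deg 0.0
turn [0. 0. 0.] shift [0.  0.  9.2] len mm 92 deg 0.0
```

drive_tool([
  [[0,0,-0.03,1.5,-1.3,-5.0,8.5],[0,0,-0.06,6,-5,-8,8.5],[0,0,-0.09,10,-9,-9.8,8.5],[0,0,-0.12,14.5,-13,-9.8,8.5],[0,0,-0.15,18.9,-16.8,-9.8,8.5]],
], newtons=30)

```text
time_s: 0.78
tcp_pos: [0.3009, -0.4485, 0.321]
eef_rot: [0.982, 0.19, 0.0, 0.0]
contact_force: [0.5, 0.7, 0.0]
width: 0.085
grasp_force: 0.0
```

drive_tool([
  [[0,0,0,5,-3.1,0,8.5],[0,0,0,10,-6.2,0,8.5],[0,0,0,15,-9.3,0,8.5],[0,0,0,20,-12.3,0,8.5],[0,0,0,25,-15.4,0,8.5]],
])

```text
time_s: 1.4
tcp_pos: [0.4755, -0.2129, 0.3206]
eef_rot: [0.982, 0.189, -0.0, 0.0]
contact_force: [0.0, 0.0, -0.5]
width: 0.0851
grasp_force: 0.0
```

```bash
python3 plan.py 654 24 300 21.8; python3 -c "
from h import *
shot('wrist','w1')"
```

```text
t1.40 tcp [ 475.5 -212.9  320.6] yaw 21.8 tilt [ 0.     -0.0002] w 85.1 F [ 0.   0.  -0.5] g 0.0 q [ 0.6   0.16 -0.34  1.77  0.06  1.22 -0.94]
turn [ 0.  0. -0.] shift [ 25.37 -15.37   2.06] len mm 297 deg 0.0
```

drive_tool([
  [[0,0,0,5,-3.1,0,8.5],[0,0,0,10,-6.1,0.5,8.5],[0,0,0,15.2,-9.2,1,8.5],[0,0,0,20.3,-12.3,1.5,8.5],[0,0,0,25.4,-15.4,2.0,8.5]],
])

```text
time_s: 2.08
tcp_pos: [0.6543, 0.0239, 0.3002]
eef_rot: [0.982, 0.189, -0.0, 0.0]
contact_force: [0.9, -0.5, 0.3]
width: 0.0849
grasp_force: 0.0
```

```bash
python3 -c "
from h import *
im,p=shot('wrist','w2');np.save('w2p.npy',np.r_[p[0],p[1]])"; python3 plan.py
```

```text
t2.12 tcp [656.4  33.3 298.7] yaw 22.3 tilt [-0.0001  0.0059] w 84.9 F [1.  5.5 0.1] g 0.0 q [ 0.18  0.43 -0.46  1.48  0.19  1.27 -1.48]
```

View pics/w2.png

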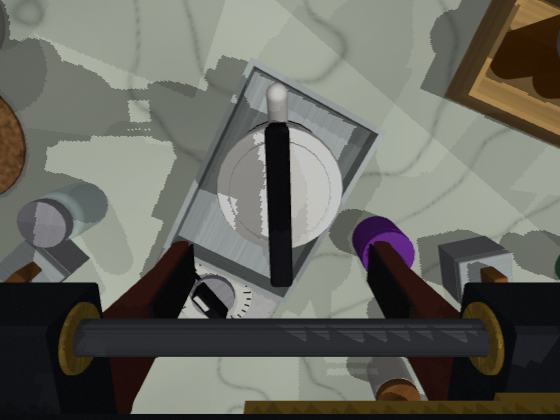

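Wrist view: the kettle handle runs from (277,123) to (281,286), with the spout at its top end (277,92). The tray rim, knob (212,297) and purple decoy (385,240) are visible, with nothing between the fingers and the handle.

```bash
python3 - <<'E'
from h import *
v=np.load('w2p.npy');pose=(v[:3],v[3:]);print(pose[0])
q=cast('wrist',[(277.5,123),(281,286)],.234,pose)*1000;print(q,q.mean(0),np.linalg.norm(q[0]-q[1]),np.degrees(np.arctan2(*(q[0]-q[1])[1::-1])))
q=cast('wrist',[(250,58),(380,131)],.08,pose)*1000;print(q,np.linalg.norm(q[0]-q[1]),np.degrees(np.arctan2(*(q[0]-q[1])[1::-1]))-90)
E
python3 plan.py 654 24 208 22
```

```text
[0.65429279 0.02385683 0.30019899]
[[714.13353224  49.07494014 234.        ]
 [610.97887985   5.49650296 234.        ]] [662.55620605  27.28572155 234.        ] 111.98197398408163 22.90198240074661
[[756.57465924  96.58266447  80.        ]
 [740.46722213 -54.71927091  80.        ]] 152.1569097364142 -6.076757473779395
t2.12 tcp [656.4  33.3 298.7] yaw 22.3 tilt [-0.0001  0.0059] w 84.9 F [1.  5.5 0.1] g 0.0 q [ 0.18  0.43 -0.46  1.48  0.19  1.27 -1.48]
turn [-0.006 -0.002  0.005] shift [-0.59  0.82  9.06] len mm 91 deg 0.5
```

drive_tool([
  [[0,0,-0.02,0.9,0,2,8.5],[0,0,-0.02,0.9,0,4.5,8.5],[0,0,-0.02,0.9,0,7,8.5],[0,0,-0.02,0.9,0,9.2,8.5],[0,0,-0.02,0.9,0,9.2,8.5]],
])

```text
time_s: 2.75
tcp_pos: [0.6599, 0.0236, 0.2058]
eef_rot: [0.98, 0.198, -0.003, 0.0]
contact_force: [-0.2, -0.5, -0.4]
width: 0.0853
grasp_force: 0.0
```

drive_tool([
  [[0,0,0,0,0,0,4],[0,0,0,0,0,0,2],[0,0,0,0,0,0,0.5],[0,0,0,0,0,0,0.5],[0,0,0,0,0,0,0.5]],
], newtons=40)

```text
time_s: 3.38
tcp_pos: [0.6618, 0.0263, 0.2088]
eef_rot: [0.98, 0.199, 0.0, 0.0]
contact_force: [-0.0, 0.3, -0.2]
width: 0.0383
grasp_force: 0.0
```

drive_tool([
  [[0,0,0,0,0,0,0.5],[0,0,0,0,0,0,0.5],[0,0,0,0,0,0,0.5],[0,0,0,0,0,-0.3,0.5],[0,0,0,0,0,-0.8,0.5]],
])

```text
time_s: 4.0
tcp_pos: [0.661, 0.0258, 0.2158]
eef_rot: [0.98, 0.199, -0.001, 0.0]
contact_force: [-0.2, -0.7, -4.9]
width: 0.0157
grasp_force: 40.0
```

```bash
python3 plan.py
```

```text
t4.00 tcp [661.   25.8 215.8] yaw 22.9 tilt [-0.0023 -0.0006] w 15.7 F [-0.2 -0.7 -4.9] g 40.0 q [ 0.18  0.5  -0.44  1.57  0.23  1.13 -1.49]
```

```bash
python3 - <<'E'
from meas import *
im=cv2.imread('pics/top0.png')
h=cv2.cvtColor(im,cv2.COLOR_BGR2HSV); m=cv2.inRange(h,(3,60,30),(22,255,255))
for k,st,c in blobs(m,1000):
    if c[0]<200 and c[1]>150:
        ct=cv2.findContours(k.astype(np.uint8),0,1)[0][0]
        w=cast('top',ct[:,0],.006)[:,:2].astype(np.float32)*1000; print(st,cv2.fitEllipse(w),cv2.minEnclosingCircle(w))
print(cast('top',[[136,150],[185,200]],.05)[:,:2]*1000, cast('top',[[185,200]],.095))
E
python3 plan.py 661 26 305 22.9 636 143 305 40 572 342 300 75 538 412 290 80
```

```text
[ 117  170   49   48 1836] ((538.538818359375, 411.75030517578125), (157.0795135498047, 158.10450744628906), 176.73883056640625) ((538.3519287109375, 411.952880859375), 80.4206314086914)
[[674.97951114 418.98221265]
 [516.23768365 254.36286672]] [[0.51169842 0.24324621 0.095     ]]
t4.00 tcp [661.   25.8 215.8] yaw 22.9 tilt [-0.0023 -0.0006] w 15.7 F [-0.2 -0.7 -4.9] g 40.0 q [ 0.18  0.5  -0.44  1.57  0.23  1.13 -1.49]
turn [-0.     0.002  0.001] shift [-0.01 -0.03 -8.92] len mm 89 deg 0.1
turn [ 0.     0.    -0.298] shift [  2.25 -11.75   0.  ] len mm 120 deg 17.1
turn [ 0.     0.    -0.611] shift [  7.89 -19.36   0.5 ] len mm 209 deg 35.0
turn [ 0.     0.    -0.087] shift [ 5.88 -5.1   1.  ] len mm 78 deg 5.0
```

drive_tool([
  [[0,0,0,0,0,-1,0.5],[0,0,0,0,0,-3,0.5],[0,0,0,0,0,-5.2,0.5],[0,0,0,0,0,-7.4,0.5],[0,0,0,0,0,-8.9,0.5]],
])

```text
time_s: 4.62
tcp_pos: [0.6624, 0.0265, 0.3083]
eef_rot: [0.98, 0.199, 0.001, 0.0]
contact_force: [0.1, 0.4, -5.4]
width: 0.0156
grasp_force: 40.0
```

drive_tool([
  [[0,0,-0.03,0.2,-1,0,0.5],[0,0,-0.1,0.7,-3.5,0,0.5],[0,0,-0.17,1.2,-6.2,0,0.5],[0,0,-0.24,1.7,-9,0,0.5],[0,0,-0.3,2.2,-11.8,0,0.5]],
])

```text
time_s: 5.25
tcp_pos: [0.6351, 0.1464, 0.3055]
eef_rot: [0.938, 0.346, -0.0, -0.0]
contact_force: [0.8, 0.6, -5.8]
width: 0.0154
grasp_force: 40.0
```

drive_tool([
  [[0,0,-0.12,1.6,-3.9,0,0.5],[0,0,-0.24,3.2,-7.8,0,0.5],[0,0,-0.36,4.8,-11.7,0,0.5],[0,0,-0.48,6.4,-15.5,0,0.5],[0,0,-0.6,7.9,-19.3,0.5,0.5]],
])

```text
time_s: 5.88
tcp_pos: [0.5709, 0.3447, 0.3011]
eef_rot: [0.794, 0.608, 0.001, -0.0]
contact_force: [0.7, -0.2, -5.1]
width: 0.0156
grasp_force: 40.0
```

```bash
python3 plan.py 538 410 200 80 538 410 170 80
```

```text
t5.88 tcp [570.9 344.7 301.1] yaw 74.9 tilt [0.0009 0.0008] w 15.6 F [ 0.7 -0.2 -5.1] g 40.0 q [-0.16  0.5  -0.71  1.44  0.33  1.32 -1.15]
turn [ 0.001 -0.001 -0.089] shift [ 5.44 -4.89 10.11] len mm 125 deg 5.1
turn [0. 0. 0.] shift [0. 0. 3.] len mm 30 deg 0.0
```

drive_tool([
  [[0,0,-0.02,2,-1.8,0,0.5],[0,0,-0.04,3.7,-3.3,2,0.5],[0,0,-0.06,5,-4.5,5,0.5],[0,0,-0.09,5.4,-4.9,8,0.5],[0,0,-0.09,5.4,-4.9,10,0.5]],
])

```text
time_s: 6.5
tcp_pos: [0.5378, 0.4069, 0.1977]
eef_rot: [0.767, 0.641, -0.002, 0.0]
contact_force: [0.9, -1.2, -6.1]
width: 0.016
grasp_force: 40.0
```

drive_tool([
  [[0,0,0,0,0,0.6,0.5],[0,0,0,0,0,1.2,0.5],[0,0,0,0,0,1.8,0.5],[0,0,0,0,0,2.2,0.5],[0,0,0,0,0,2.2,0.5]],
])

```text
time_s: 7.12
tcp_pos: [0.5391, 0.4069, 0.1786]
eef_rot: [0.768, 0.641, -0.0, 0.0]
contact_force: [-0.3, 0.3, -5.6]
width: 0.0154
grasp_force: 40.0
```

```bash
python3 plan.py 538 410 169 80; python3 -c "
from h import *
shot('scene','s1')"
```

```text
t7.12 tcp [539.1 406.9 178.6] yaw 79.7 tilt [-0.     -0.0002] w 15.4 F [-0.3  0.3 -5.6] g 40.0 q [-0.27  0.61 -0.7   1.56  0.42  1.12 -1.24]
turn [ 0.     0.    -0.006] shift [ 0.29 -0.17  0.96] len mm 10 deg 0.3
```

drive_tool([
  [[0,0,0,0.3,-0.1,0.4,0.5],[0,0,0,0.3,-0.1,0.7,0.5],[0,0,0,0.3,-0.1,0.9,0.5],[0,0,0,0.3,-0.1,1.1,0.5],[0,0,0,0.3,-0.1,1.1,0.5]],
])

```text
time_s: 7.8
tcp_pos: [0.5387, 0.4106, 0.1686]
eef_rot: [0.768, 0.641, 0.0, 0.0]
contact_force: [-2.8, -1.4, 1.4]
width: 0.0155
grasp_force: 40.0
```

```bash
python3 plan.py 538 410 168 80
```

```text
t7.80 tcp [538.7 410.6 168.6] yaw 79.7 tilt [0.0007 0.0005] w 15.5 F [-2.8 -1.4  1.4] g 40.0 q [-0.28  0.63 -0.69  1.56  0.43  1.11 -1.25]
turn [ 0.001 -0.001 -0.005] shift [-0.07 -0.06  0.06] len mm 1 deg 0.3
```

drive_tool([
  [[0,0,0,0,0,0,4],[0,0,0,0,0,0,8.5],[0,0,0,0,0,0,8.5],[0,0,0,0,0,0,8.5],[0,0,0,0,0,-1,8.5]],
])

```text
time_s: 8.43
tcp_pos: [0.5383, 0.4098, 0.1772]
eef_rot: [0.768, 0.641, -0.001, 0.0]
contact_force: [-0.6, 0.4, -0.2]
width: 0.0621
grasp_force: 0.0
```

drive_tool([
  [[0,0,0,0,0,-3,8.5],[0,0,0,0,0,-6,8.5],[0,0,0,0,0,-9,8.5],[0,0,0,0,0,-12,8.5],[0,0,0,0,0,-15,8.5]],
])

```text
time_s: 9.05
tcp_pos: [0.5385, 0.4103, 0.3295]
eef_rot: [0.768, 0.641, 0.0, -0.0]
contact_force: [-0.2, 0.4, -0.4]
width: 0.0852
grasp_force: 0.0
```

```bash
python3 plan.py 528 280 340 45 480 43 340 -6; python3 -c "
from h import *
shot('scene','s1')"
```

```text
t9.05 tcp [538.5 410.3 329.5] yaw 79.7 tilt [0.0006 0.0006] w 85.2 F [-0.2  0.4 -0.4] g 0.0 q [-0.26  0.51 -0.74  1.37  0.34  1.39 -1.18]
turn [ 0.    -0.001  0.606] shift [-13.01   1.29  -1.05] len mm 131 deg 34.7
turn [0.   0.   0.89] shift [-20.15  13.36   0.  ] len mm 242 deg 51.0
```

View pics/s1.png

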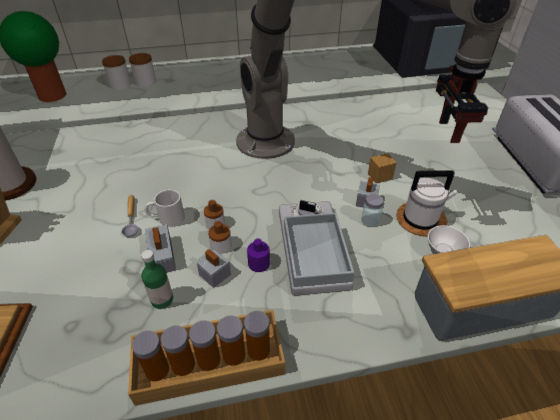

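The kettle stands upright on the mat (427,205), gripper well clear, and the tray is empty (317,245). Next the scale: hover over the knob and tray.

drive_tool([
  [[0,0,0.12,-2.6,0.2,-0.2,8.5],[0,0,0.25,-5.2,0.4,-0.4,8.5],[0,0,0.37,-7.8,0.7,-0.6,8.5],[0,0,0.5,-10.4,1,-0.8,8.5],[0,0,0.6,-13,1.3,-1,8.5]],
])

```text
time_s: 9.72
tcp_pos: [0.528, 0.2793, 0.3383]
eef_rot: [0.923, 0.384, 0.0, -0.0]
contact_force: [0.1, -0.4, -0.6]
width: 0.0847
grasp_force: 0.0
```

drive_tool([
  [[0,0,0.17,-4,2.6,0,8.5],[0,0,0.35,-8,5.3,0,8.5],[0,0,0.52,-12,8,0,8.5],[0,0,0.7,-16.1,10.7,0,8.5],[0,0,0.87,-20.1,13.4,0,8.5]],
])

```text
time_s: 10.35
tcp_pos: [0.4816, 0.0415, 0.3383]
eef_rot: [0.999, -0.042, 0.001, -0.0]
contact_force: [0.8, -1.0, -0.6]
width: 0.085
grasp_force: 0.0
```

drive_tool([
  [[0,0,0.02,0,0,0,8.5],[0,0,0.02,0,0,0,8.5],[0,0,0.02,0,0,0,8.5],[0,0,0.02,0,0,0,8.5],[0,0,0.02,0,0,0,8.5]],
])

```text
time_s: 10.98
tcp_pos: [0.4821, 0.0435, 0.3375]
eef_rot: [0.999, -0.049, -0.0, -0.0]
contact_force: [-0.2, 0.4, 0.5]
width: 0.085
grasp_force: 0.0
```

```bash
python3 plan.py; python3 -c "
from h import *
im,p=shot('wrist','w3');np.save('w3p.npy',np.r_[p[0],p[1]])
cv2.imwrite('pics/t1.png',r.snapshot('top'))"
```

```text
t10.97 tcp [482.1  43.5 337.5] yaw -5.6 tilt [-0.0002  0.0002] w 85.0 F [-0.2  0.4  0.5] g 0.0 q [ 0.17  0.09 -0.42  1.82  0.04  1.24 -1.92]
```

View pics/w3.png

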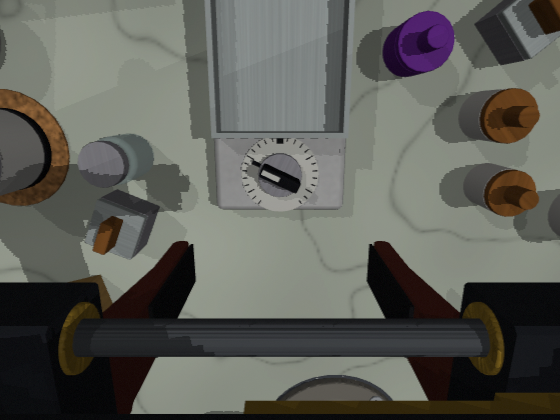

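Wrist view: tray front rim from (211,136) to (350,136), dial centre (281,174), bar (261,168)–(300,187), needle tip (250,163), zero mark (280,141).

```bash
python3 - <<'E'
from h import *
v=np.load('w3p.npy');pose=(v[:3],v[3:])
im=cv2.imread('pics/w3.png')
g=np.clip(255*(im/255.)**.7,0,255).astype(np.uint8)
cv2.imwrite('pics/w3c.png',cv2.resize(g[100:220,195:370],None,fx=4.5,fy=4.5,interpolation=cv2.INTER_CUBIC))
h=cv2.cvtColor(im,cv2.COLOR_BGR2GRAY)
m=(h<45).astype(np.uint8); 
n,l,st,c=cv2.connectedComponentsWithStats(m)
for i in range(1,n):
    if 210<c[i][0]<345 and 130<c[i][1]<215 and st[i][4]>5: print(st[i],c[i].round(1),cv2.minAreaRect(np.argwhere(l==i)[:,::-1].astype(np.float32)))
for nm,px,z in [('rim',[(211,136),(350,136)],.08),('case',[(217,209),(343,209)],.04),('disc',[(281,174)],.054),('bar',[(261,168),(300,187)],.083),('needle',[(250,163)],.054),('zero',[(280,141)],.04)]:
    q=cast('wrist',px,z,pose)[:,:2]*1000; print(nm,q.round(1),q.mean(0).round(1), np.degrees(np.arctan2(*(q[0]-q[-1])[::-1])))
E
```

```text
[277 138   6   5  29] [279.6 140.1] ((279.5, 140.0), (4.0, 5.0), 90.0)
[252 161   9   6  32] [255.8 163.4] ((255.80003356933594, 163.39999389648438), (8.049844741821289, 3.5777084827423096), 26.56505012512207)
[259 164  41  29 498] [281.3 178.5] ((279.4900817871094, 178.0835723876953), (42.047454833984375, 14.849672317504883), 25.20112419128418)
rim [[533.2 118.9]
 [517.5 -40.7]] [525.3  39.1] 84.39009405270887
case [[435.4 133.1]
 [418.9 -34.3]] [427.2  49.4] 84.38035038564402
disc [[476.5  43.2]] [476.5  43.2] 0.0
bar [[491.1  65.4]
 [463.9  21.8]] [477.5  43.6] 58.095273828710184
needle [[494.2  80.4]] [494.2  80.4] 0.0
zero [[516.3  40.6]] [516.3  40.6] 0.0
```

View pics/w3c.png

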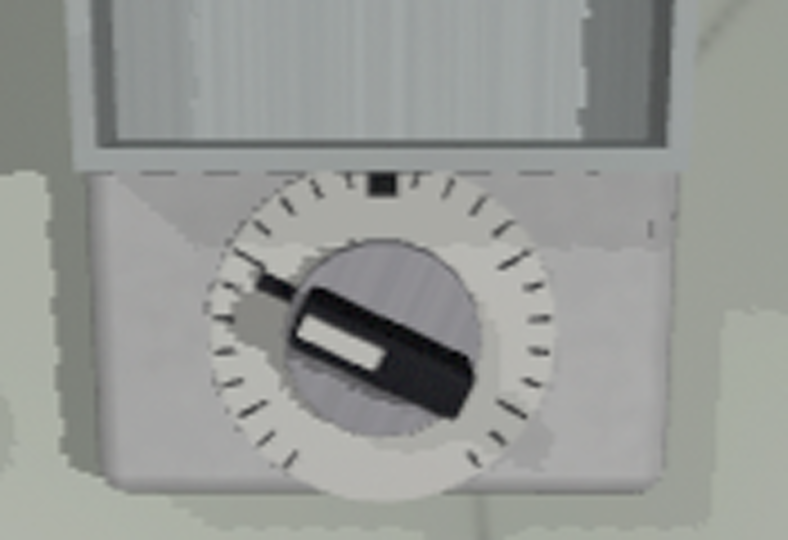

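The bar lies at yaw 58.2°, with the pointer 64° CCW from zero (between marks 5 and 6). The scale is at yaw -5.8° and the knob at (476.5,43.7), which agrees with the rim and disc.

```bash
python3 plan.py 476.5 43.7 120 58.2 476.5 43.7 59 58.2
```

```text
t11.07 tcp [482.1  43.1 337.6] yaw -5.6 tilt [-0.0001  0.    ] w 85.5 F [-0.2 -0.3 -0.2] g 0.0 q [ 0.18  0.09 -0.42  1.82  0.04  1.24 -1.92]
turn [-0.     0.    -1.114] shift [-0.56 -0.   21.76] len mm 218 deg 63.8
turn [0. 0. 0.] shift [0.  0.  6.1] len mm 61 deg 0.0
```

drive_tool([
  [[0,0,-0.17,-0.1,0,2,4],[0,0,-0.35,-0.3,0,5,4],[0,0,-0.52,-0.5,0,8,4],[0,0,-0.7,-0.6,0,11,4],[0,0,-0.87,-0.6,0,14,4]],
])

```text
time_s: 11.7
tcp_pos: [0.4761, 0.0435, 0.1968]
eef_rot: [0.926, 0.379, 0.0, 0.0]
contact_force: [0.2, -0.1, -0.3]
width: 0.0409
grasp_force: 0.0
```

drive_tool([
  [[0,0,-0.15,0,0,2,4],[0,0,-0.24,0,0,5,4],[0,0,-0.24,0,0,7.8,4],[0,0,-0.24,0,0,7.8,4],[0,0,-0.24,0,0,7.8,4]],
])

```text
time_s: 12.32
tcp_pos: [0.4767, 0.0437, 0.1205]
eef_rot: [0.875, 0.484, 0.001, 0.0]
contact_force: [-0.0, -0.5, -0.5]
width: 0.04
grasp_force: 0.0
```

```bash
python3 plan.py 476.5 43.7 59 58.2
```

```text
t12.32 tcp [476.7  43.7 120.5] yaw 57.9 tilt [0.001  0.0002] w 40.0 F [-0.  -0.5 -0.5] g 0.0 q [ 0.2   0.34 -0.5   2.08  0.23  0.77 -1.  ]
turn [ 0.001 -0.001 -0.005] shift [-0.02 -0.03  6.15] len mm 62 deg 0.3
```

drive_tool([
  [[0,0,0,0,0,2,4],[0,0,0,0,0,4,4],[0,0,0,0,0,6.1,4],[0,0,0,0,0,6.1,4],[0,0,0,0,0,6.1,1.0]],
])

```text
time_s: 12.95
tcp_pos: [0.4772, 0.0436, 0.06]
eef_rot: [0.875, 0.484, 0.001, 0.0]
contact_force: [0.9, -0.7, 0.1]
width: 0.0334
grasp_force: 0.0
```

drive_tool([
  [[0,0,0,0,0,0,0.5],[0,0,0,0,0,0,0.5],[0,0,0,0,0,0,0.5],[0,0,0,0,0,0,0.5],[0,0,0,0,0,0,0.5]],
])

```text
time_s: 13.58
tcp_pos: [0.4737, 0.0455, 0.0593]
eef_rot: [0.875, 0.485, -0.001, -0.001]
contact_force: [-9.1, 6.0, 11.2]
width: 0.014
grasp_force: 40.0
```

```bash
python3 plan.py 476.5 43.7 59 -5.8
```

```text
t13.57 tcp [473.7  45.5  59.3] yaw 58.0 tilt [-0.0035  0.0009] w 14.0 F [-9.1  6.  11.2] g 40.0 q [ 0.16  0.43 -0.46  2.13  0.31  0.65 -1.07]
turn [-0.003  0.003  1.114] shift [-0.    0.33  0.03] len mm 3 deg 63.8
```

drive_tool([
  [[0,0,0,0,-0.3,0,0.5],[0,0,0.15,0,-0.3,0,0.5],[0,0,0.3,0,-0.3,0,0.5],[0,0,0.45,0,-0.3,0,0.5],[0,0,0.6,0,-0.3,0,0.5]],
])

```text
time_s: 14.2
tcp_pos: [0.4734, 0.0458, 0.0593]
eef_rot: [0.979, 0.202, 0.0, -0.0]
contact_force: [-2.6, 2.1, 4.9]
width: 0.0138
grasp_force: 40.0
```

drive_tool([
  [[0,0,0.13,0,0,0,0.5],[0,0,0.26,0,0,0,0.5],[0,0,0.39,0,0,0,0.5],[0,0,0.51,0,0,0,0.5],[0,0,0.51,0,0,0,0.5]],
])

```text
time_s: 14.82
tcp_pos: [0.4734, 0.046, 0.0593]
eef_rot: [0.999, -0.05, 0.0, -0.0]
contact_force: [-3.3, 3.2, 5.8]
width: 0.0136
grasp_force: 40.0
```

drive_tool([
  [[0,0,0,0,0,0,0.5],[0,0,0,0,0,0,0.5],[0,0,0,0,0,0,0.5],[0,0,0,0,0,0,0.5],[0,0,0,0,0,0,0.5]],
])

```text
time_s: 15.45
tcp_pos: [0.4734, 0.0459, 0.0594]
eef_rot: [0.999, -0.049, 0.0, -0.0]
contact_force: [-2.9, 3.6, 5.9]
width: 0.0136
grasp_force: 40.0
```

```bash
python3 plan.py 474 45 59 -5.8
```

```text
t15.45 tcp [473.4  45.9  59.4] yaw -5.6 tilt [0.0001 0.0008] w 13.6 F [-2.9  3.6  5.9] g 40.0 q [-0.07  0.4  -0.19  2.15  0.13  0.6  -2.02]
turn [-0.001  0.     0.003] shift [0.07 0.08 0.04] len mm 1 deg 0.2
```

drive_tool([
  [[0,0,0,0,0,0,4],[0,0,0,0,0,0,4],[0,0,0,0,0,0,4],[0,0,0,0,0,-3,4],[0,0,0,0,0,-8,4]],
])

```text
time_s: 16.08
tcp_pos: [0.4723, 0.0446, 0.1383]
eef_rot: [0.999, -0.05, -0.002, 0.0]
contact_force: [0.8, -0.4, 0.4]
width: 0.0395
grasp_force: 0.0
```

drive_tool([
  [[0,0,0,0.5,0,-5,8.5],[0,0,0,1,0,-10,8.5],[0,0,0,1.5,0,-15,8.5],[0,0,0,2,0,-20,8.5],[0,0,0,3,0,-22,8.5]],
])

```text
time_s: 16.7
tcp_pos: [0.5045, 0.0421, 0.362]
eef_rot: [0.999, -0.05, 0.002, -0.0]
contact_force: [0.1, 0.4, -0.4]
width: 0.0842
grasp_force: 0.0
```

drive_tool([
  [[0,0,0,0,0,0,8.5],[0,0,0,0,0,0,8.5],[0,0,0,0,0,0,8.5],[0,0,0,0,0,0,8.5],[0,0,0,0,0,0,8.5]],
])

```text
time_s: 17.32
tcp_pos: [0.5032, 0.042, 0.3583]
eef_rot: [0.999, -0.05, -0.0, 0.0]
contact_force: [-0.0, 0.1, 0.9]
width: 0.0852
grasp_force: 0.0
```

```bash
python3 plan.py; python3 - <<'E'
from h import *
im,pose=shot('wrist','w4');np.save('w4p.npy',np.r_[pose[0],pose[1]])
p,M=pose[0],R.from_quat(pose[1]).as_matrix()
# rectify the zero-knob region: map world points to pixels on z=.054 plane, scale frame aligned image
m=r.camera_model('wrist');T=np.array(m['T_tool_cam'])
def proj(w):
    c=((w-p)@M-T[:3,3])@T[:3,:3]; return np.c_[m['fx']*c[:,0]/-c[:,2]+m['cx'],-m['fy']*c[:,1]/-c[:,2]+m['cy']]
print(proj(np.array([[.474,.0455,.054]])))
c=proj(np.array([[.474,.0455,.054]]))[0].astype(int)
g=np.clip(255*(im/255.)**.7,0,255).astype(np.uint8)
x0,y0=max(c[0]-90,0),max(c[1]-70,0);print(x0,y0)
cv2.imwrite('pics/w4c.png',cv2.resize(g[y0:y0+130,x0:x0+175],None,fx=4.5,fy=4.5,interpolation=cv2.INTER_CUBIC))
E
```

```text
t17.32 tcp [503.2  42.  358.3] yaw -5.7 tilt [-0.0007 -0.0001] w 85.2 F [-0.   0.1  0.9] g 0.0 q [-0.02  0.1  -0.2   1.76  0.02  1.29 -1.9 ]
[[279.91908339 188.88018515]]
189 118
```

View pics/w4c.png

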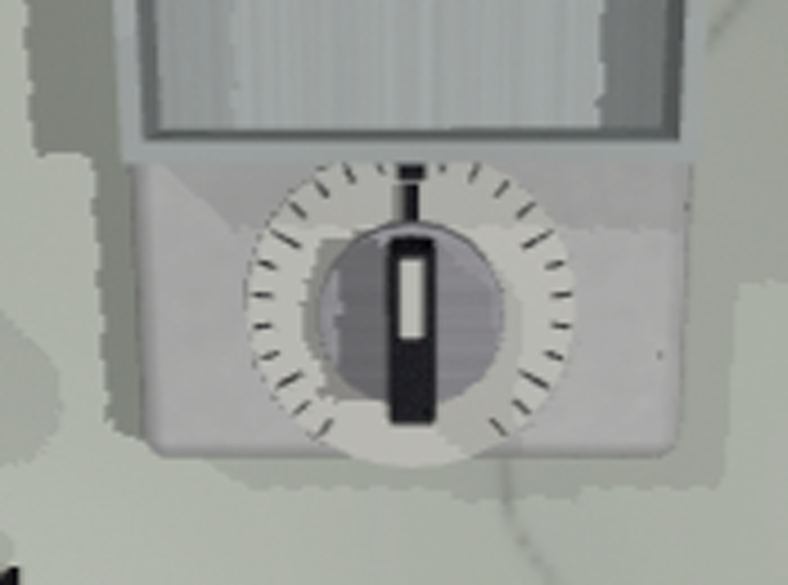

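The pointer needle (411,200 in the crop) sits exactly on the thick zero mark, so the scale reads zero. Now the tray's numbers, then the first container.

```bash
python3 - <<'E'
from h import *
v=np.load('w4p.npy');pose=(v[:3],v[3:])
o=np.array([189,118])
f=lambda a:np.array(a)/4.5+o
q=cast('wrist',f([(123,160),(695,160),(113,0),(706,0)]),.08,pose)[:,:2]*1000
print(q, q[:2].mean(0), np.linalg.norm(q[0]-q[1]))
an=lambda d:np.degrees(np.arctan2(d[1],d[0]))
print(an(q[0]-q[1])-90,an(q[2]-q[0]),an(q[3]-q[1]))
print(cast('wrist',f([(411,315)]),.054,pose)*1000,cast('wrist',f([(411,330)]),.083,pose)*1000)
im=cv2.imread('pics/t1.png'); 
# knob-side + far rim corners in the empty top view: line segments
g=cv2.cvtColor(im,cv2.COLOR_BGR2GRAY)[110:245,215:300]; L=cv2.createLineSegmentDetector().detect(cv2.resize(g,None,fx=4,fy=4,interpolation=cv2.INTER_CUBIC))[0][:,0]
for l in L:
    a=l/4+[215,110,215,110]
    if np.hypot(a[2]-a[0],a[3]-a[1])>25:
        w=cast('top',a.reshape(2,2),.08)[:,:2]*1000; print(a.round(1),w.round(1).tolist(),round(an(w[1]-w[0]),1))
E
python3 plan.py 560 -370 260 5
```

```text
[[531.54627225 118.05131961]
 [516.08119437 -37.05637591]
 [573.70415014 114.48012493]
 [558.10027829 -42.19090113]] [523.81373331  40.49747185] 155.87676491717346
-5.693881555440825 -4.841967063249606 -6.966724354931666
[[475.13904996  44.83098137  54.        ]] [[477.2047763   44.62169875  83.        ]]
[283.1 132.3 276.5 186.1] [[734.7, -54.4], [562.9, -37.2]] 174.3
[237.9 126.4 282.6 131.8] [[750.6, 89.2], [736.3, -52.6]] -95.7
[230.6 154.3 237.1 186.8] [[660.8, 109.5], [558.2, 85.8]] -167.0
t17.38 tcp [503.3  42.  358.4] yaw -5.7 tilt [-0.0004 -0.0001] w 85.0 F [-0.1  0.7 -0.2] g 0.0 q [-0.02  0.1  -0.2   1.76  0.02  1.29 -1.9 ]
turn [ 0.     0.    -0.186] shift [ 9.73 40.44  9.84] len mm 427 deg 10.7
```

drive_tool([
  [[0,0,0,0.6,4.4,1,8.5],[0,0,0,1.3,9,2,8.5],[0,0,-0.03,1.9,13.5,3,8.5],[0,0,-0.06,2.6,18,4,8.5],[0,0,-0.1,3.2,22.3,5,8.5]],
])

```text
time_s: 18.0
tcp_pos: [0.5131, -0.1846, 0.3084]
eef_rot: [1.0, 0.001, 0.0, 0.0]
contact_force: [0.1, 0.2, 0.0]
width: 0.0849
grasp_force: 0.0
```

drive_tool([
  [[0,0,-0.03,0.2,5,1,8.5],[0,0,-0.06,0.4,10,2,8.5],[0,0,-0.1,0.6,15,3,8.5],[0,0,-0.12,0.8,20,4,8.5],[0,0,-0.12,1,22.5,4.8,8.5]],
])

```text
time_s: 18.62
tcp_pos: [0.5223, -0.4109, 0.2598]
eef_rot: [0.998, 0.059, -0.001, 0.0]
contact_force: [1.0, 0.7, 0.3]
width: 0.0847
grasp_force: 0.0
```

drive_tool([
  [[0,0,0,0,0,0,8.5],[0,0,0,0,0,0,8.5],[0,0,0,0,0,0,8.5],[0,0,0,0,0,0,8.5],[0,0,0,0,0,0,8.5]],
])

```text
time_s: 19.25
tcp_pos: [0.5236, -0.4075, 0.261]
eef_rot: [0.998, 0.061, 0.0, 0.0]
contact_force: [-0.3, -0.4, -0.2]
width: 0.0853
grasp_force: 0.0
```

```bash
cat > see.py <<'E'
# see.py name: wrist picture, brown things as world rectangles at grip-top heights
from meas import *
import sys
im,pose=shot('wrist',sys.argv[1])
print('pose',(pose[0]*1000).round(1))
for k,st,c in blobs(brown(im),60):
    if c[1]<330: print('px',c.round(0),'A',st[4],'z92',rect(k,'wrist',.092,pose),'z64',rect(k,'wrist',.064,pose))
E
python3 see.py w5; python3 plan.py
```

```text
pose [ 523.6 -407.5  261. ]
px [132.  54.] A 1366 z92 [ 625.8 -267.4   45.5   22.2   34.3] z64 [ 628.3 -256.2   49.3   24.    34.3]
px [110. 164.] A 2999 z92 [ 527.7 -248.3   60.    57.2  115.2] z64 [ 521.8 -235.6   65.1   62.   115.2]
px [281. 187.] A 1027 z92 [ 525.3 -408.2   61.9   15.2    6.6] z64 [ 519.3 -409.    67.1   16.5    6.6]
px [118. 252.] A 2461 z92 [ 440.8 -256.3   57.4   55.3  178.9] z64 [ 427.7 -244.3   62.2   59.9  178.9]
t19.30 tcp [ 523.5 -407.7  260.9] yaw 6.9 tilt [ 0.0003 -0.0001] w 85.4 F [ 1.  -0.1 -0.5] g 0.0 q [ 0.52  0.43  0.07  1.54 -0.03  1.17 -0.86]
```

View pics/w5.png

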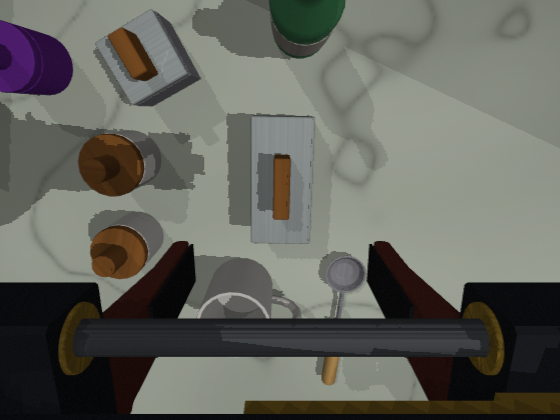

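Long tin bar grip at (282,187) px, measured 62×15 mm at (525,-408), yaw 6.6°, clear of the mug (235,300) and bottle (306,25).

drive_tool([
  [[0,0,0,0.2,0,4,5],[0,0,0,0.2,0.1,9,5],[0,0,0,0.2,0.1,14,5],[0,0,0,0.2,0.1,17.5,5],[0,0,0,0.2,0.1,19.7,5]],
])

```text
time_s: 19.92
tcp_pos: [0.5246, -0.4081, 0.0615]
eef_rot: [0.998, 0.06, -0.001, -0.001]
contact_force: [0.2, 0.4, 0.5]
width: 0.0501
grasp_force: 0.0
```

drive_tool([
  [[0,0,0,0,0,0,5],[0,0,0,0,0,0,0.5],[0,0,0,0,0,0,0.5],[0,0,0,0,0,0,0.5],[0,0,0,0,0,0,0.5]],
])

```text
time_s: 20.55
tcp_pos: [0.5255, -0.4084, 0.0638]
eef_rot: [0.998, 0.06, 0.0, -0.0]
contact_force: [-0.5, 2.5, 3.9]
width: 0.0159
grasp_force: 40.0
```

drive_tool([
  [[0,0,0,0,0,0,0.5],[0,0,0,0,0,0,0.5],[0,0,0,0,0,0,0.5],[0,0,0,0,0,-0.5,0.5],[0,0,0,0,0,-1.5,0.5]],
])

```text
time_s: 21.18
tcp_pos: [0.5246, -0.4086, 0.078]
eef_rot: [0.998, 0.06, -0.001, -0.0]
contact_force: [0.2, -0.1, -4.2]
width: 0.0158
grasp_force: 40.0
```

```bash
python3 plan.py 525 -408 240 6.6 640 -200 240 0 676.4 61.7 240 -5.7
```

```text
t21.18 tcp [ 524.6 -408.6   78. ] yaw 6.9 tilt [-0.0019  0.0007] w 15.8 F [ 0.2 -0.1 -4.2] g 40.0 q [ 0.53  0.61  0.05  1.69 -0.04  0.84 -0.85]
turn [-0.001  0.002  0.005] shift [  0.02  -0.07 -16.2 ] len mm 162 deg 0.3
turn [0.    0.    0.115] shift [ 13.81 -19.34   0.  ] len mm 238 deg 6.6
turn [0.    0.    0.099] shift [  3.64 -26.17   0.  ] len mm 264 deg 5.7
```

drive_tool([
  [[0,0,0,0,0,-2,0.5],[0,0,0,0,0,-5.5,0.5],[0,0,0,0,0,-9.5,0.5],[0,0,0,0,0,-13.5,0.5],[0,0,0,0,0,-16.2,0.5]],
])

```text
time_s: 21.8
tcp_pos: [0.5259, -0.4094, 0.2445]
eef_rot: [0.998, 0.06, 0.002, 0.001]
contact_force: [-0.3, 0.3, -5.3]
width: 0.0158
grasp_force: 40.0
```

drive_tool([
  [[0,0,0.02,2,-2.8,0,0.5],[0,0,0.04,5,-7,0,0.5],[0,0,0.07,8,-11,0,0.5],[0,0,0.1,11,-15,0,0.5],[0,0,0.12,13.8,-19.3,0,0.5]],
])

```text
time_s: 22.42
tcp_pos: [0.6399, -0.1996, 0.2422]
eef_rot: [1.0, -0.0, 0.001, 0.0]
contact_force: [0.5, 0.4, -3.7]
width: 0.0155
grasp_force: 40.0
```

drive_tool([
  [[0,0,0.02,0.8,-6,0,0.5],[0,0,0.04,1.6,-12,0,0.5],[0,0,0.07,2.4,-18,0,0.5],[0,0,0.1,3.2,-23,0,0.5],[0,0,0.1,3.6,-26.2,0,0.5]],
])

```text
time_s: 23.05
tcp_pos: [0.675, 0.0654, 0.2421]
eef_rot: [0.999, -0.048, 0.001, -0.001]
contact_force: [0.7, -0.5, -4.1]
width: 0.0158
grasp_force: 40.0
```

drive_tool([
  [[0,0,0,0,0,0,0.5],[0,0,0,0,0,0,0.5],[0,0,0,0,0,0,0.5],[0,0,0,0,0,0,0.5],[0,0,0,0,0,0,0.5]],
])

```text
time_s: 23.68
tcp_pos: [0.675, 0.0608, 0.2407]
eef_rot: [0.999, -0.05, 0.0, 0.0]
contact_force: [1.0, -0.0, -4.3]
width: 0.016
grasp_force: 40.0
```

```bash
python3 plan.py 676.4 61.7 120 -5.7
```

```text
t23.68 tcp [675.   60.8 240.7] yaw -5.7 tilt [ 0.     -0.0002] w 16.0 F [ 1.  -0.  -4.3] g 40.0 q [-0.17  0.47 -0.02  1.53  0.01  1.15 -1.86]
turn [ 0.    -0.    -0.001] shift [ 0.13 -0.11 12.07] len mm 121 deg 0.0
```

drive_tool([
  [[0,0,0,0.1,-0.1,2,0.5],[0,0,0,0.1,-0.1,5,0.5],[0,0,0,0.1,-0.1,8,0.5],[0,0,0,0.1,-0.1,10.5,0.5],[0,0,0,0.1,-0.1,12,0.5]],
])

```text
time_s: 24.3
tcp_pos: [0.6747, 0.0623, 0.1178]
eef_rot: [0.999, -0.049, -0.002, 0.0]
contact_force: [0.1, -0.1, -4.4]
width: 0.0157
grasp_force: 40.0
```

drive_tool([
  [[0,0,0,0,0,0.3,0.5],[0,0,0,0,0,0.6,0.5],[0,0,0,0,0,0.9,0.5],[0,0,0,0,0,1.1,0.5],[0,0,0,0,0,1.1,0.5]],
])

```text
time_s: 24.92
tcp_pos: [0.6762, 0.0625, 0.1099]
eef_rot: [0.999, -0.05, 0.0, -0.0]
contact_force: [0.7, -0.2, -4.4]
width: 0.0156
grasp_force: 40.0
```

```bash
python3 plan.py 676.4 61.7 110 -5.7
```

```text
t24.93 tcp [676.2  62.5 109.9] yaw -5.7 tilt [0.0005 0.0001] w 15.6 F [ 0.7 -0.2 -4.4] g 40.0 q [-0.17  0.59 -0.02  1.64  0.02  0.91 -1.87]
turn [-0. -0.  0.] shift [ 0.03  0.07 -0.01] len mm 1 deg 0.0
```

drive_tool([
  [[0,0,0,0,0,0.1,0.5],[0,0,0,0,0,0.2,0.5],[0,0,0,0,0,0.3,0.5],[0,0,0,0,0,0.3,0.5],[0,0,0,0,0,0.3,0.5]],
])

```text
time_s: 25.55
tcp_pos: [0.6763, 0.0625, 0.1098]
eef_rot: [0.999, -0.05, 0.001, -0.0]
contact_force: [-9.2, -0.8, 14.8]
width: 0.0159
grasp_force: 40.0
```

drive_tool([
  [[0,0,0,0,0,0,4],[0,0,0,0,0,0,4],[0,0,0,0,0,0,4],[0,0,0,0,0,-2,4],[0,0,0,0,0,-6,4]],
])

```text
time_s: 26.18
tcp_pos: [0.6751, 0.0622, 0.1667]
eef_rot: [0.999, -0.05, -0.001, 0.0]
contact_force: [0.4, 0.6, 0.0]
width: 0.0402
grasp_force: 0.0
```

drive_tool([
  [[0,0,0,0,0,-5,4],[0,0,0,0,0,-10,8],[0,0,0,-1,5,-12,8],[0,0,0,-3,10,-12,8],[0,0,0,-5,15,-12,8]],
])

```text
time_s: 26.8
tcp_pos: [0.611, -0.0835, 0.2886]
eef_rot: [0.999, -0.05, 0.001, 0.0]
contact_force: [0.3, -0.7, -0.0]
width: 0.0766
grasp_force: 0.0
```

```bash
python3 plan.py 626 -262 270 34
```

```text
t26.80 tcp [611.  -83.5 288.6] yaw -5.7 tilt [ 0.0025 -0.0002] w 76.6 F [ 0.3 -0.7 -0. ] g 0.0 q [ 0.02  0.33  0.02  1.63 -0.01  1.19 -1.63]
turn [ 0.001 -0.002 -0.693] shift [ 3.25 17.62  1.87] len mm 180 deg 39.7
```

drive_tool([
  [[0,0,-0.14,0.7,4,0,5],[0,0,-0.28,1.4,8,0,5],[0,0,-0.42,2,12,1,5],[0,0,-0.56,2.7,15,1.5,5],[0,0,-0.69,3.2,17.6,1.9,5]],
])

```text
time_s: 27.42
tcp_pos: [0.6259, -0.2619, 0.2689]
eef_rot: [0.956, 0.293, 0.0, 0.0]
contact_force: [-0.3, 0.7, 0.5]
width: 0.0499
grasp_force: 0.0
```

drive_tool([
  [[0,0,0,0,0,0,5],[0,0,0,0,0,0,5],[0,0,0,0,0,0,5],[0,0,0,0,0,0,5],[0,0,0,0,0,0,5]],
])

```text
time_s: 28.05
tcp_pos: [0.626, -0.2596, 0.2679]
eef_rot: [0.957, 0.291, 0.0, 0.0]
contact_force: [1.0, 0.8, -1.3]
width: 0.0501
grasp_force: 0.0
```

```bash
python3 see.py w6; python3 plan.py 626 -262 64 34
```

```text
pose [ 626.  -259.6  267.9]
px [479.  55.] A 16745 z92 [ 832.  -327.5  242.5   94.    90. ] z64 [ 843.9 -336.4  262.6  101.8   90. ]
px [282. 186.] A 693 z92 [ 628.9 -261.    42.3   14.7   33.9] z64 [ 624.  -264.5   45.8   15.9   33.9]
px [201. 256.] A 3060 z92 [ 512.7 -241.   109.3   57.7   21. ] z64 [ 498.2 -242.8  118.3   62.5   21. ]
px [363. 280.] A 1277 z92 [ 597.2 -385.9   94.1   28.8   57.9] z64 [ 589.8 -399.7  101.9   31.2   57.9]
t28.10 tcp [ 626.  -259.8  267.8] yaw 33.9 tilt [ 0.0001 -0.    ] w 50.2 F [-1.   1.5  0.1] g 0.0 q [ 0.33  0.45 -0.04  1.49  0.02  1.2  -0.69]
turn [ 0.    -0.    -0.002] shift [-0.12  0.18 20.38] len mm 204 deg 0.1
```

drive_tool([
  [[0,0,0,0.2,0.2,4,5],[0,0,0,0.2,0.2,9,5],[0,0,0,0.2,0.2,14,5],[0,0,0,0.2,0.2,18,5],[0,0,0,0.2,0.2,20.4,5]],
])

```text
time_s: 28.72
tcp_pos: [0.6275, -0.2603, 0.0612]
eef_rot: [0.957, 0.291, -0.001, -0.001]
contact_force: [0.3, -0.7, 0.2]
width: 0.0498
grasp_force: 0.0
```

drive_tool([
  [[0,0,0,0,0,0,5],[0,0,0,0,0,0,0.5],[0,0,0,0,0,0,0.5],[0,0,0,0,0,0,0.5],[0,0,0,0,0,0,0.5]],
])

```text
time_s: 29.35
tcp_pos: [0.6286, -0.2607, 0.0638]
eef_rot: [0.957, 0.291, -0.0, -0.0]
contact_force: [-0.8, 0.3, -2.3]
width: 0.0156
grasp_force: 40.0
```

drive_tool([
  [[0,0,0,0,0,0,0.5],[0,0,0,0,0,0,0.5],[0,0,0,0,0,-1,0.5],[0,0,0,0,0,-3,0.5],[0,0,0,0,0,-6,0.5]],
])

```text
time_s: 29.98
tcp_pos: [0.6283, -0.2607, 0.1246]
eef_rot: [0.957, 0.291, -0.0, -0.0]
contact_force: [-0.4, 0.7, -1.4]
width: 0.0158
grasp_force: 40.0
```

```bash
python3 plan.py 627 -260 245 34  680 -137 245 14 705 -14.5 245 -5.7 705 -14.5 120 -5.7
```

```text
t29.98 tcp [ 628.3 -260.7  124.6] yaw 33.8 tilt [-0.0009  0.0002] w 15.8 F [-0.4  0.7 -1.4] g 40.0 q [ 0.33  0.58 -0.04  1.62  0.03  0.94 -0.7 ]
turn [-0.001  0.001 -0.003] shift [ -0.07  -0.14 -12.04] len mm 120 deg 0.2
turn [0.    0.    0.349] shift [11.27 -7.23  0.  ] len mm 134 deg 20.0
turn [0.    0.    0.344] shift [  5.39 -11.28   0.  ] len mm 125 deg 19.7
turn [0. 0. 0.] shift [ 0.   0.  12.5] len mm 125 deg 0.0
```

drive_tool([
  [[0,0,0,0,0,-3,0.5],[0,0,0,0,0,-6,0.5],[0,0,0,0,0,-9,0.5],[0,0,0,0,-0.1,-11.5,0.5],[0,0,0,0,-0.1,-12,0.5]],
])

```text
time_s: 30.6
tcp_pos: [0.6292, -0.2604, 0.247]
eef_rot: [0.957, 0.291, 0.002, 0.001]
contact_force: [0.4, -0.5, -2.5]
width: 0.016
grasp_force: 40.0
```

drive_tool([
  [[0,0,0.07,2,-1.3,0,0.5],[0,0,0.14,4.5,-2.8,0,0.5],[0,0,0.21,7,-4.4,0,0.5],[0,0,0.28,9.2,-5.9,0,0.5],[0,0,0.35,11.2,-7.2,0,0.5]],
])

```text
time_s: 31.22
tcp_pos: [0.6808, -0.1366, 0.2429]
eef_rot: [0.993, 0.119, -0.001, -0.0]
contact_force: [-0.2, 0.4, -2.2]
width: 0.0159
grasp_force: 40.0
```

drive_tool([
  [[0,0,0.08,1.2,-2.5,0,0.5],[0,0,0.17,2.4,-5,0,0.5],[0,0,0.25,3.6,-7.5,0,0.5],[0,0,0.34,4.8,-10,0,0.5],[0,0,0.34,5.4,-11.3,0,0.5]],
])

```text
time_s: 31.85
tcp_pos: [0.7062, -0.0129, 0.2429]
eef_rot: [0.999, -0.048, -0.001, -0.0]
contact_force: [0.9, -0.5, -3.8]
width: 0.0161
grasp_force: 40.0
```

drive_tool([
  [[0,0,0,0,0,0,0.5],[0,0,0,0,0,0,0.5],[0,0,0,0,0,0,0.5],[0,0,0,0,0,0,0.5],[0,0,0,0,0,0,0.5]],
])

```text
time_s: 32.48
tcp_pos: [0.7065, -0.0156, 0.2437]
eef_rot: [0.999, -0.05, 0.0, 0.0]
contact_force: [-0.7, -0.2, -3.1]
width: 0.0159
grasp_force: 40.0
```

```bash
python3 plan.py 705 -14.5 120 -5.7; python3 - <<'E'
from h import *
im,p=shot('wrist','w7')
E
```

```text
t32.48 tcp [706.5 -15.6 243.7] yaw -5.7 tilt [ 0.0001 -0.0001] w 15.9 F [-0.7 -0.2 -3.1] g 40.0 q [-0.1   0.51  0.06  1.45 -0.03  1.18 -1.71]
turn [ 0. -0. -0.] shift [-0.16 -0.1  12.37] len mm 124 deg 0.0
```

View pics/w7.png

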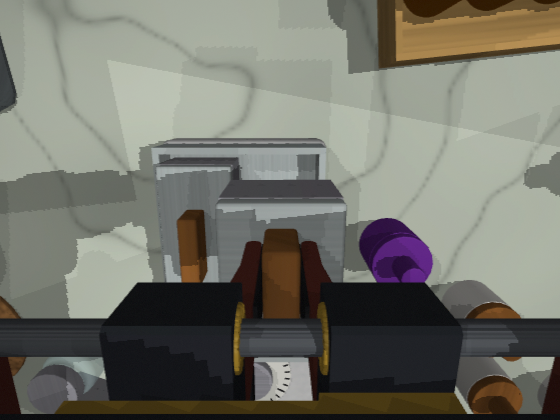

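The long tin sits flat in the tray's left side (195,215 px), and the held tin (280,230) lines up over the free right-hand row.

drive_tool([
  [[0,0,0,-0.15,-0.1,2,0.5],[0,0,0,-0.15,-0.1,5,0.5],[0,0,0,-0.15,-0.1,8,0.5],[0,0,0,-0.15,-0.1,10.5,0.5],[0,0,0,-0.15,-0.1,12.2,0.5]],
])

```text
time_s: 33.15
tcp_pos: [0.7047, -0.014, 0.1203]
eef_rot: [0.999, -0.05, -0.001, 0.0]
contact_force: [0.3, 0.7, -2.7]
width: 0.016
grasp_force: 40.0
```

drive_tool([
  [[0,0,0,0,0,0.3,0.5],[0,0,0,0,0,0.6,0.5],[0,0,0,0,0,0.9,0.5],[0,0,0,0,0,1.2,0.5],[0,0,0,0,0,1.4,0.5]],
])

```text
time_s: 33.78
tcp_pos: [0.7057, -0.0139, 0.1096]
eef_rot: [0.999, -0.05, 0.001, -0.0]
contact_force: [-6.7, 0.9, 15.8]
width: 0.0158
grasp_force: 40.0
```

```bash
python3 plan.py 705 -14.5 110 -5.7
```

```text
t33.77 tcp [705.7 -13.9 109.6] yaw -5.7 tilt [0.0013 0.0002] w 15.8 F [-6.7  0.9 15.8] g 40.0 q [-0.1   0.63  0.04  1.57 -0.03  0.94 -1.71]
turn [-0.    -0.001  0.   ] shift [-0.06  0.07 -0.04] len mm 1 deg 0.1
```

drive_tool([
  [[0,0,0,0,0,0,4],[0,0,0,0,0,0,4],[0,0,0,0,0,0,4],[0,0,0,0,0,-2,4],[0,0,0,0,0,-6,4]],
])

```text
time_s: 34.4
tcp_pos: [0.7041, -0.014, 0.1677]
eef_rot: [0.999, -0.05, -0.001, 0.0]
contact_force: [0.0, -0.1, 1.0]
width: 0.0401
grasp_force: 0.0
```

drive_tool([
  [[0,0,0,0,0,-4,4],[0,0,0,0,0,-8,5],[0,0,0,-3,4,-10,5],[0,0,0,-6,8,-10,5],[0,0,0,-9,13,-10,5]],
])

```text
time_s: 35.02
tcp_pos: [0.6022, -0.1348, 0.2697]
eef_rot: [0.999, -0.049, 0.001, -0.0]
contact_force: [0.3, -0.8, 0.4]
width: 0.0499
grasp_force: 0.0
```

drive_tool([
  [[0,0,0,-2,3,0,5],[0,0,0,-4,6,0,5],[0,0,0,-6,9,0,5],[0,0,0,-7.2,10.7,0,5],[0,0,0,-7.2,10.7,0,5]],
])

```text
time_s: 35.65
tcp_pos: [0.52, -0.2349, 0.2686]
eef_rot: [0.999, -0.051, 0.001, 0.0]
contact_force: [-0.3, 0.8, 0.3]
width: 0.05
grasp_force: 0.0
```

```bash
cat > knob.py <<'E'
# knob.py name: canister knob tops (lighter/round tip) from the wrist: lid outline circle at z64 via far-from-knob arc + blob data
from meas import *
import sys
im,pose=shot('wrist',sys.argv[1]); print('pose',(pose[0]*1000).round(1))
for k,st,c in blobs(brown(im),1200):
    if c[1]>330: continue
    ct=max(cv2.findContours(k.astype(np.uint8),0,1)[0],key=cv2.contourArea)[:,0]
    w=cast('wrist',ct,.064,pose)[:,:2]*1000
    best=(0,)
    rng=np.random.default_rng(0)
    for _ in range(400):   # circle through 3 contour points, most inliers, radius 30..32 mm
        a,b,d=w[rng.choice(len(w),3,False)]
        A=2*np.array([b-a,d-a]); 
        if abs(np.linalg.det(A))<1: continue
        o=np.linalg.solve(A,[b@b-a@a,d@d-a@a]); rad=np.linalg.norm(o-a)
        n=(abs(np.linalg.norm(w-o,axis=1)-rad)<1).mean()
        if 28<rad<34 and n>best[0]: best=(n,o,rad)
    print('px',c.round(0),'A',st[4],best)
E
python3 knob.py w8; python3 plan.py
```

```text
pose [ 520.  -234.9  268.6]
px [279. 180.] A 2830 (np.float64(1.0), array([ 521.59266159, -233.58788189]), np.float64(31.058305659878854))
px [295. 263.] A 2151 (np.float64(0.8163265306122449), array([ 427.36242945, -241.95342002]), np.float64(29.896213281576696))
t35.70 tcp [ 521.  -233.4  268.3] yaw -5.7 tilt [0.0013 0.0002] w 50.0 F [ 0.2 -0.   0.5] g 0.0 q [ 0.2   0.26  0.13  1.76 -0.04  1.12 -1.32]
```

drive_tool([
  [[0,0,0,0.1,0,4,5],[0,0,0,0.1,0,9,5],[0,0,0,0.1,0,14,5],[0,0,0,0.1,0,18,5],[0,0,0,0.1,0,20,5]],
])

```text
time_s: 36.33
tcp_pos: [0.5217, -0.2312, 0.0651]
eef_rot: [0.999, -0.048, -0.001, -0.001]
contact_force: [-0.1, 0.4, -0.2]
width: 0.05
grasp_force: 0.0
```

drive_tool([
  [[0,0,0,0,0,0,5],[0,0,0,0,0,0,1],[0,0,0,0,0,0,1],[0,0,0,0,0,0,1],[0,0,0,0,0,0,1]],
])

```text
time_s: 36.95
tcp_pos: [0.5218, -0.2336, 0.068]
eef_rot: [0.999, -0.049, 0.0, -0.0]
contact_force: [0.3, 1.0, 1.3]
width: 0.0229
grasp_force: 40.0
```

drive_tool([
  [[0,0,0,0,0,0,1],[0,0,0,0,0,0,1],[0,0,0,0,0,-1,1],[0,0,0,0,0,-3,1],[0,0,0,0,0,-6,1]],
])

```text
time_s: 37.58
tcp_pos: [0.5199, -0.2339, 0.1275]
eef_rot: [0.999, -0.05, -0.002, -0.0]
contact_force: [0.8, -0.1, -3.3]
width: 0.0235
grasp_force: 40.0
```

```bash
python3 plan.py 521 -233.5 245 -5.7  633.4 -7.3 245 -5.7
```

```text
t37.58 tcp [ 519.9 -233.9  127.5] yaw -5.7 tilt [-0.0031  0.0005] w 23.5 F [ 0.8 -0.1 -3.3] g 40.0 q [ 0.22  0.42  0.12  1.9  -0.06  0.83 -1.3 ]
turn [-0.     0.003 -0.   ] shift [  0.06  -0.06 -11.75] len mm 118 deg 0.2
turn [0. 0. 0.] shift [  8.94 -23.62   0.  ] len mm 253 deg 0.0
```

drive_tool([
  [[0,0,0,0,0,-3,1],[0,0,0,0,0,-6,1],[0,0,0,0,0,-9,1],[0,0,0,0.5,-1.5,-11.7,1],[0,0,0,1.5,-4,-11.7,1]],
])

```text
time_s: 38.2
tcp_pos: [0.5406, -0.1972, 0.2472]
eef_rot: [0.999, -0.051, 0.002, 0.001]
contact_force: [-0.0, -0.6, -3.9]
width: 0.0235
grasp_force: 40.0
```

drive_tool([
  [[0,0,0,1.5,-4,0,1],[0,0,0,3,-8,0,1],[0,0,0,5,-13,0,1],[0,0,0,6.5,-17,0,1],[0,0,0,7.4,-19.7,0,1]],
])

```text
time_s: 38.83
tcp_pos: [0.6335, -0.0047, 0.2443]
eef_rot: [0.999, -0.049, -0.001, -0.0]
contact_force: [-0.9, -0.3, -3.3]
width: 0.0231
grasp_force: 40.0
```

drive_tool([
  [[0,0,0,0,0,0,1],[0,0,0,0,0,0,1],[0,0,0,0,0,0,1],[0,0,0,0,0,0,1],[0,0,0,0,0,0,1]],
])

```text
time_s: 39.45
tcp_pos: [0.6333, -0.0075, 0.2448]
eef_rot: [0.999, -0.05, 0.0, 0.0]
contact_force: [-0.1, 0.3, -3.5]
width: 0.0231
grasp_force: 40.0
```

```bash
python3 plan.py 633.4 -7.3 123 -5.7
```

```text
t39.45 tcp [633.3  -7.5 244.8] yaw -5.7 tilt [ 0.0001 -0.0001] w 23.1 F [-0.1  0.3 -3.5] g 40.0 q [-0.12  0.39  0.04  1.64 -0.02  1.11 -1.74]
turn [ 0.    -0.    -0.001] shift [ 0.   -0.02 12.18] len mm 122 deg 0.0
```

drive_tool([
  [[0,0,0,0,0,2,1],[0,0,0,0,0,5,1],[0,0,0,0,0,8,1],[0,0,0,0,0,10.5,1],[0,0,0,0,0,12,1]],
])

```text
time_s: 40.08
tcp_pos: [0.6329, -0.007, 0.1234]
eef_rot: [0.999, -0.05, -0.001, 0.0]
contact_force: [-0.6, 0.1, -2.8]
width: 0.0235
grasp_force: 40.0
```

drive_tool([
  [[0,0,0,0,0,0.3,1],[0,0,0,0,0,0.6,1],[0,0,0,0,0,0.9,1],[0,0,0,0,0,1.2,1],[0,0,0,0,0,1.3,1]],
])

```text
time_s: 40.7
tcp_pos: [0.6342, -0.0067, 0.1139]
eef_rot: [0.999, -0.05, 0.001, -0.0]
contact_force: [-6.6, -0.5, 15.8]
width: 0.0235
grasp_force: 40.0
```

```bash
python3 plan.py 633.4 -7.3 114 -5.7 633 -7 270 -5.7 427 -242 270 -5.7
```

```text
t40.70 tcp [634.2  -6.7 113.9] yaw -5.7 tilt [0.0017 0.0003] w 23.5 F [-6.6 -0.5 15.8] g 40.0 q [-0.11  0.52  0.03  1.75 -0.02  0.86 -1.74]
turn [-0.    -0.002  0.   ] shift [-0.07  0.06 -0.01] len mm 1 deg 0.1
turn [0. 0. 0.] shift [ -0.04  -0.03 -15.6 ] len mm 156 deg 0.0
turn [0. 0. 0.] shift [-18.16  25.43   0.  ] len mm 313 deg 0.0
```

drive_tool([
  [[0,0,0,0,0,0,4.5],[0,0,0,0,0,0,4.5],[0,0,0,0,0,0,4.5],[0,0,0,0,0,-2,4.5],[0,0,0,0,0,-6,4.5]],
])

```text
time_s: 41.32
tcp_pos: [0.6325, -0.0069, 0.1719]
eef_rot: [0.999, -0.05, -0.001, 0.0]
contact_force: [0.1, 0.9, 0.7]
width: 0.0453
grasp_force: 0.0
```

drive_tool([
  [[0,0,0,0,0,-4,4.5],[0,0,0,0,0,-8,5],[0,0,0,-3,4.2,-9.7,5],[0,0,0,-6,8.4,-9.7,5],[0,0,0,-9,12.6,-9.7,5]],
])

```text
time_s: 41.95
tcp_pos: [0.5307, -0.1246, 0.2705]
eef_rot: [0.999, -0.05, 0.001, 0.0]
contact_force: [0.2, -0.3, -0.1]
width: 0.0501
grasp_force: 0.0
```

drive_tool([
  [[0,0,0,-3,4.2,0,5],[0,0,0,-6,8.4,0,5],[0,0,0,-8,11,0,5],[0,0,0,-9.2,12.9,0,5],[0,0,0,-9.2,12.9,0,5]],
])

```text
time_s: 42.58
tcp_pos: [0.4264, -0.244, 0.27]
eef_rot: [0.999, -0.051, 0.001, 0.0]
contact_force: [-0.6, 0.7, -0.5]
width: 0.0501
grasp_force: 0.0
```

```bash
python3 knob.py w9; python3 plan.py 427 -242 68 -5.7
```

```text
pose [ 426.4 -244.   270. ]
px [278. 182.] A 2471 (np.float64(1.0), array([ 425.95905111, -242.05742866]), np.float64(29.010698479555618))
t42.62 tcp [ 427.4 -242.7  269.7] yaw -5.8 tilt [ 0.0017 -0.0002] w 50.4 F [ 0.3  0.6 -0.4] g 0.0 q [ 0.23  0.12  0.18  1.94 -0.03  1.08 -1.25]
turn [-0.    -0.002 -0.001] shift [-0.08 -0.07 20.17] len mm 202 deg 0.1
```

drive_tool([
  [[0,0,0,0,0,4,5],[0,0,0,0,0,9,5],[0,0,0,0,0,14,5],[0,0,0,0,0,18,5],[0,0,0,0,0,20.1,5]],
])

```text
time_s: 43.25
tcp_pos: [0.4275, -0.2406, 0.0658]
eef_rot: [0.999, -0.048, -0.001, -0.001]
contact_force: [-0.9, -0.3, 0.3]
width: 0.0503
grasp_force: 0.0
```

drive_tool([
  [[0,0,0,0,0,0,5],[0,0,0,0,0,0,1],[0,0,0,0,0,0,1],[0,0,0,0,0,0,1],[0,0,0,0,0,0,1]],
])

```text
time_s: 43.88
tcp_pos: [0.4276, -0.2425, 0.0682]
eef_rot: [0.999, -0.05, 0.001, -0.0]
contact_force: [-0.2, 1.5, 3.4]
width: 0.0231
grasp_force: 40.0
```

drive_tool([
  [[0,0,0,0,0,0,1],[0,0,0,0,0,0,1],[0,0,0,0,0,-1,1],[0,0,0,0,0,-3,1],[0,0,0,0,0,-6,1]],
])

```text
time_s: 44.5
tcp_pos: [0.4258, -0.2424, 0.1277]
eef_rot: [0.999, -0.05, -0.001, -0.0]
contact_force: [0.0, 0.1, -2.0]
width: 0.0235
grasp_force: 40.0
```

```bash
python3 plan.py 427 -242 245 -5.7  561.7 -0.2 245 -5.7
```

```text
t44.50 tcp [ 425.8 -242.4  127.7] yaw -5.7 tilt [-0.0027  0.0007] w 23.5 F [ 0.   0.1 -2. ] g 40.0 q [ 0.25  0.3   0.17  2.09 -0.07  0.76 -1.21]
turn [-0.     0.003 -0.   ] shift [  0.08  -0.05 -11.73] len mm 117 deg 0.2
turn [0. 0. 0.] shift [ 11.  -25.4   0. ] len mm 277 deg 0.0
```

drive_tool([
  [[0,0,0,0,0,-3,1],[0,0,0,0,0,-6,1],[0,0,0,0,0,-9,1],[0,0,0,0.5,-1.5,-11.7,1],[0,0,0,2,-5,-11.7,1]],
])

```text
time_s: 45.12
tcp_pos: [0.452, -0.1966, 0.247]
eef_rot: [0.999, -0.052, 0.002, 0.001]
contact_force: [0.6, 0.8, -3.0]
width: 0.0232
grasp_force: 40.0
```

drive_tool([
  [[0,0,0,2,-4.5,0,1],[0,0,0,4,-9,0,1],[0,0,0,6,-13.5,0,1],[0,0,0,8,-18,0,1],[0,0,0,9,-20.4,0,1]],
])

```text
time_s: 45.75
tcp_pos: [0.562, 0.002, 0.2444]
eef_rot: [0.999, -0.048, -0.0, -0.0]
contact_force: [-0.7, -0.6, -3.1]
width: 0.0232
grasp_force: 40.0
```

drive_tool([
  [[0,0,0,0,0,0,1],[0,0,0,0,0,0,1],[0,0,0,0,0,0,1],[0,0,0,0,0,0,1],[0,0,0,0,0,0,1]],
])

```text
time_s: 46.38
tcp_pos: [0.5616, -0.0013, 0.2448]
eef_rot: [0.999, -0.05, 0.0, 0.0]
contact_force: [0.3, 0.8, -2.4]
width: 0.0234
grasp_force: 40.0
```

```bash
python3 plan.py 561.7 -0.2 123 -5.7
```

```text
t46.38 tcp [561.6  -1.3 244.8] yaw -5.7 tilt [ 0.0001 -0.0001] w 23.4 F [ 0.3  0.8 -2.4] g 40.0 q [-0.12  0.27  0.02  1.81 -0.    1.06 -1.78]
turn [ 0.    -0.    -0.001] shift [-0.   -0.11 12.18] len mm 122 deg 0.0
```

drive_tool([
  [[0,0,0,0,-0.1,2,1],[0,0,0,0,-0.1,5,1],[0,0,0,0,-0.1,8,1],[0,0,0,0,-0.1,10.5,1],[0,0,0,0,-0.1,12,1]],
])

```text
time_s: 47.0
tcp_pos: [0.5613, 0.0001, 0.1235]
eef_rot: [0.999, -0.05, -0.001, 0.0]
contact_force: [0.2, -0.1, -2.5]
width: 0.0235
grasp_force: 40.0
```

drive_tool([
  [[0,0,0,0,0,0.3,1],[0,0,0,0,0,0.6,1],[0,0,0,0,0,0.9,1],[0,0,0,0,0,1.2,1],[0,0,0,0,0,1.3,1]],
])

```text
time_s: 47.62
tcp_pos: [0.5628, 0.0006, 0.1141]
eef_rot: [0.999, -0.05, 0.001, -0.0]
contact_force: [-7.5, 0.3, 20.9]
width: 0.0234
grasp_force: 40.0
```

```bash
python3 plan.py 561.7 -0.2 114 -5.7 562 0 270 -5.7 490 150 300 70 428 266 270 151
```

```text
t47.62 tcp [562.8   0.6 114.1] yaw -5.7 tilt [0.002  0.0004] w 23.4 F [-7.5  0.3 20.9] g 40.0 q [-0.12  0.42  0.01  1.93 -0.    0.79 -1.78]
turn [-0.001 -0.002  0.   ] shift [-0.1   0.09  0.01] len mm 1 deg 0.1
turn [0. 0. 0.] shift [  0.03  -0.02 -15.6 ] len mm 156 deg 0.0
turn [ 0.     0.    -1.321] shift [ -8.65 -14.21  -3.  ] len mm 169 deg 75.7
turn [ 0.     0.    -1.414] shift [ 8.78 -9.79  3.  ] len mm 135 deg 81.0
```

drive_tool([
  [[0,0,0,0,0,0,4.5],[0,0,0,0,0,0,4.5],[0,0,0,0,0,0,4.5],[0,0,0,0,0,-2,4.5],[0,0,0,0,0,-6,4.5]],
])

```text
time_s: 48.25
tcp_pos: [0.5605, 0.0001, 0.1707]
eef_rot: [0.999, -0.05, -0.002, 0.0]
contact_force: [0.7, -0.2, 0.5]
width: 0.0449
grasp_force: 0.0
```

drive_tool([
  [[0,0,0,0,0,-4,4.5],[0,0,0,0,0,-8,5],[0,0,0,0,0,-10,5],[0,0,0,0,0,-10,5],[0,0,0,0,0,-10,5]],
])

```text
time_s: 48.88
tcp_pos: [0.5612, 0.0002, 0.2704]
eef_rot: [0.999, -0.05, -0.001, 0.0]
contact_force: [-0.9, -0.7, 0.1]
width: 0.05
grasp_force: 0.0
```

drive_tool([
  [[0,0,-0.18,-1.1,-1.7,0,5],[0,0,-0.36,-2.2,-3.4,0,5],[0,0,-0.54,-3.3,-5,0,5],[0,0,-0.72,-4.3,-6.7,0,5],[0,0,-0.9,-5.4,-8.3,0,5]],
])

```text
time_s: 49.5
tcp_pos: [0.5152, 0.0886, 0.2699]
eef_rot: [0.92, 0.393, -0.001, -0.0]
contact_force: [-0.3, 0.0, 0.2]
width: 0.0499
grasp_force: 0.0
```

drive_tool([
  [[0,0,-0.18,0.6,-1.9,0,5],[0,0,-0.36,1.3,-3.7,0,5],[0,0,-0.54,1.9,-5.6,0,5],[0,0,-0.72,2.5,-7.5,0,5],[0,0,-0.9,3.2,-9.3,0,5]],
])

```text
time_s: 50.12
tcp_pos: [0.4707, 0.1761, 0.27]
eef_rot: [0.657, 0.754, -0.001, -0.001]
contact_force: [-0.1, -0.2, 0.9]
width: 0.0501
grasp_force: 0.0
```

drive_tool([
  [[0,0,-0.18,1.9,-0.7,0,5],[0,0,-0.36,3.7,-1.3,0,5],[0,0,-0.54,5.6,-2,0,5],[0,0,-0.72,7.4,-2.6,0,5],[0,0,-0.9,9.3,-3.3,0,5]],
])

```text
time_s: 50.75
tcp_pos: [0.4261, 0.2638, 0.2701]
eef_rot: [0.264, 0.964, -0.001, -0.001]
contact_force: [-0.3, 0.4, -0.2]
width: 0.0501
grasp_force: 0.0
```

drive_tool([
  [[0,0,0,0,0,0,5],[0,0,0,0,0,0,5],[0,0,0,0,0,0,5],[0,0,0,0,0,0,5],[0,0,0,0,0,0,5]],
])

```text
time_s: 51.38
tcp_pos: [0.4272, 0.2636, 0.2717]
eef_rot: [0.268, 0.964, -0.0, 0.0]
contact_force: [0.1, -0.6, -0.7]
width: 0.0498
grasp_force: 0.0
```

```bash
python3 see.py w10; python3 plan.py 428 266 64 151
```

```text
pose [427.2 263.6 271.7]
px [304.  26.] A 3459 z92 [311.3 357.7  71.   59.2  98.3] z64 [306.9 362.3  76.8  64.   98.3]
px [414. 164.] A 4297 z92 [489.  382.2 126.3  94.5 118.2] z64 [499.  388.9 136.7 102.3 118.2]
px [282. 179.] A 679 z92 [422.9 267.7  42.4  15.4 149.4] z64 [427.6 265.   45.9  16.6 149.4]
t51.42 tcp [427.1 263.7 271.7] yaw 149.0 tilt [ 0.0001 -0.    ] w 49.9 F [0.2 0.1 0. ] g 0.0 q [-0.24  0.18 -0.5   1.87  0.1   1.11  0.26]
turn [ 0.     0.    -0.035] shift [ 0.05  0.24 20.77] len mm 208 deg 2.0
```

drive_tool([
  [[0,0,0,0.5,0.1,4,5],[0,0,0,0.5,0.1,9,5],[0,0,0,0.5,0.1,14,5],[0,0,0,0.5,0.1,18,5],[0,0,0,0.5,0.1,20.7,5]],
])

```text
time_s: 52.05
tcp_pos: [0.4227, 0.2668, 0.0628]
eef_rot: [0.267, 0.964, -0.001, -0.001]
contact_force: [-0.3, -0.1, 1.0]
width: 0.0499
grasp_force: 0.0
```

drive_tool([
  [[0,0,0,0,0,0,5],[0,0,0,0,0,0,0.5],[0,0,0,0,0,0,0.5],[0,0,0,0,0,0,0.5],[0,0,0,0,0,0,0.5]],
])

```text
time_s: 52.68
tcp_pos: [0.4236, 0.2675, 0.0652]
eef_rot: [0.267, 0.964, 0.0, 0.0]
contact_force: [0.2, 0.0, 1.3]
width: 0.0161
grasp_force: 40.0
```

drive_tool([
  [[0,0,0,0,0,0,0.5],[0,0,0,0,0,0,0.5],[0,0,0,0,0,-1,0.5],[0,0,0,0,0,-3,0.5],[0,0,0,0,0,-6,0.5]],
])

```text
time_s: 53.3
tcp_pos: [0.4222, 0.2664, 0.1246]
eef_rot: [0.267, 0.964, -0.001, -0.001]
contact_force: [0.1, 0.9, -3.6]
width: 0.0154
grasp_force: 40.0
```

```bash
python3 plan.py 424 267 245 149  569 72.5 245 174.3; grep -c . h.py; python3 see.py w11
```

```text
t53.30 tcp [422.2 266.4 124.6] yaw 149.0 tilt [-0.0027 -0.0016] w 15.4 F [ 0.1  0.9 -3.6] g 40.0 q [-0.29  0.36 -0.47  2.03  0.22  0.8   0.13]
turn [-0.003 -0.001  0.   ] shift [ -0.11   0.11 -12.05] len mm 120 deg 0.2
turn [ 0.     0.    -0.442] shift [-22.45  -9.2    0.  ] len mm 243 deg 25.3
16
pose [422.2 266.4 124.6]
px [311.  20.] A 2875 z92 [337.4 336.6  57.9  27.7  59. ] z64 [333.9 341.3  66.3  31.7  59. ]
px [469. 199.] A 8415 z92 [468.3 365.5 109.8  70.7 131.5] z64 [483.7 374.3 125.6  80.9 131.5]
px [275. 271.] A 4233 z92 [436.8 247.4  61.8  39.5 149.8] z64 [447.6 239.3  70.7  45.2 149.8]
px [313. 274.] A 750 z92 [456.7 271.4  51.3  13.6 157.6] z64 [470.4 266.8  58.6  15.5 157.6]
```

drive_tool([
  [[0,0,0,0,0,-3,0.5],[0,0,0,0,0,-6,0.5],[0,0,0,0,0,-9,0.5],[0,0,0,0,0,-11.5,0.5],[0,0,0,0,0,-12,0.5]],
])

```text
time_s: 53.98
tcp_pos: [0.4237, 0.2676, 0.2455]
eef_rot: [0.267, 0.964, 0.001, 0.001]
contact_force: [0.4, 0.1, -4.2]
width: 0.0158
grasp_force: 40.0
```

drive_tool([
  [[0,0,-0.1,-4,-1.6,0,0.5],[0,0,-0.2,-8.5,-3.5,0,0.5],[0,0,-0.3,-13,-5.4,0,0.5],[0,0,-0.4,-17.5,-7.2,0,0.5],[0,0,-0.44,-21,-8.6,0,0.5]],
])

```text
time_s: 54.6
tcp_pos: [0.5592, 0.0829, 0.2427]
eef_rot: [0.05, 0.999, -0.001, -0.001]
contact_force: [0.4, 0.3, -3.1]
width: 0.0158
grasp_force: 40.0
```

drive_tool([
  [[0,0,0,0,0,0,0.5],[0,0,0,0,0,0,0.5],[0,0,0,0,0,0,0.5],[0,0,0,0,0,0,0.5],[0,0,0,0,0,0,0.5]],
])

```text
time_s: 55.22
tcp_pos: [0.5588, 0.086, 0.2448]
eef_rot: [0.05, 0.999, -0.0, 0.0]
contact_force: [0.4, -0.4, -3.2]
width: 0.0156
grasp_force: 40.0
```

```bash
python3 plan.py 569 72.5 121 174.3; python3 -c "
from h import *
shot('top','t2')"
```

```text
t55.23 tcp [558.8  86.  244.8] yaw 174.3 tilt [ 0.0002 -0.    ] w 15.6 F [ 0.4 -0.4 -3.2] g 40.0 q [ 0.08  0.31 -0.43  1.77  0.14  1.09  1.08]
turn [-0.  0. -0.] shift [-1.15 -1.24 12.38] len mm 125 deg 0.0
```

drive_tool([
  [[0,0,0,-0.6,-0.6,0,0.5],[0,0,0,-1.1,-1.2,0,0.5],[0,0,0,-1.1,-1.2,3,0.5],[0,0,0,-1.1,-1.2,6,0.5],[0,0,0,-1.1,-1.2,9,0.5]],
])

```text
time_s: 55.9
tcp_pos: [0.5693, 0.0715, 0.1538]
eef_rot: [0.051, 0.999, -0.0, 0.0]
contact_force: [0.5, 0.3, -3.1]
width: 0.0158
grasp_force: 40.0
```

drive_tool([
  [[0,0,0,0,0,1.5,0.5],[0,0,0,0,0,2.8,0.5],[0,0,0,0,0,3.5,0.5],[0,0,0,0,0,3.8,0.5],[0,0,0,0,0,4.1,0.5]],
])

```text
time_s: 56.52
tcp_pos: [0.5693, 0.0725, 0.1141]
eef_rot: [0.05, 0.999, 0.0, 0.001]
contact_force: [0.5, 0.4, -3.5]
width: 0.0159
grasp_force: 40.0
```

drive_tool([
  [[0,0,0,0,0,0.1,0.5],[0,0,0,0,0,0.3,0.5],[0,0,0,0,0,0.4,0.5],[0,0,0,0,0,0.4,0.5],[0,0,0,0,0,0.4,0.5]],
])

```text
time_s: 57.15
tcp_pos: [0.5691, 0.0724, 0.1112]
eef_rot: [0.05, 0.999, -0.0, 0.001]
contact_force: [-2.9, 0.3, 8.7]
width: 0.0157
grasp_force: 40.0
```

```bash
python3 plan.py 569 72.5 111 174.3
```

```text
t57.15 tcp [569.1  72.4 111.2] yaw 174.2 tilt [ 0.001  -0.0004] w 15.7 F [-2.9  0.3  8.7] g 40.0 q [ 0.07  0.47 -0.39  1.88  0.23  0.83  1.03]
turn [-0.     0.001 -0.001] shift [0.01 0.   0.02] len mm 0 deg 0.1
```

drive_tool([
  [[0,0,0,0,0,0,4],[0,0,0,0,0,0,4],[0,0,0,0,0,0,4],[0,0,0,0,0,-2,4],[0,0,0,0,0,-6,4]],
])

```text
time_s: 57.78
tcp_pos: [0.5675, 0.0721, 0.1688]
eef_rot: [0.05, 0.999, -0.0, -0.002]
contact_force: [0.2, -0.3, 0.1]
width: 0.0399
grasp_force: 0.0
```

drive_tool([
  [[0,0,0,0,0,-5,4],[0,0,0,0,0,-10,4],[0,0,0,0,3,-15,4],[0,0,0,0,8,-18,4],[0,0,0,2,13,-18,4]],
])

```text
time_s: 58.4
tcp_pos: [0.5638, 0.2052, 0.3525]
eef_rot: [0.052, 0.999, 0.001, 0.003]
contact_force: [0.1, -1.1, -0.6]
width: 0.04
grasp_force: 0.0
```

drive_tool([
  [[0,0,0,2,5,0,4],[0,0,0,3,10,0,4],[0,0,0,4,13,0,4],[0,0,0,4,13,0,4],[0,0,0,4,13,0,4]],
])

```text
time_s: 59.02
tcp_pos: [0.5358, 0.3359, 0.3494]
eef_rot: [0.051, 0.999, -0.001, 0.0]
contact_force: [-0.3, 0.8, 0.6]
width: 0.04
grasp_force: 0.0
```

```bash
python3 plan.py; python3 -c "
from h import *
t,_=shot('top','t3'); s,_=shot('scene','s3')
g=lambda i:np.clip(255*(i/255.)**.7,0,255).astype(np.uint8)
a=g(cv2.resize(t[110:250,200:410],None,fx=3.8,fy=3.8,interpolation=cv2.INTER_CUBIC))
cv2.imwrite('pics/t3c.png',a)
b=g(cv2.resize(s[150:320,120:480],None,fx=2.2,fy=2.2,interpolation=cv2.INTER_CUBIC))
cv2.imwrite('pics/s3c.png',b)
cv2.imwrite('pics/fin.png',np.hstack([cv2.resize(t[110:250,100:430],None,fx=1.2,fy=1.2),b[:168,:400]])[:, :800])"
```

```text
t59.02 tcp [535.8 335.9 349.4] yaw 174.2 tilt [ 0.0001 -0.0011] w 40.0 F [-0.3  0.8  0.6] g 0.0 q [-0.28  0.37 -0.53  1.47  0.19  1.35  0.66]
```

View pics/t3c.png

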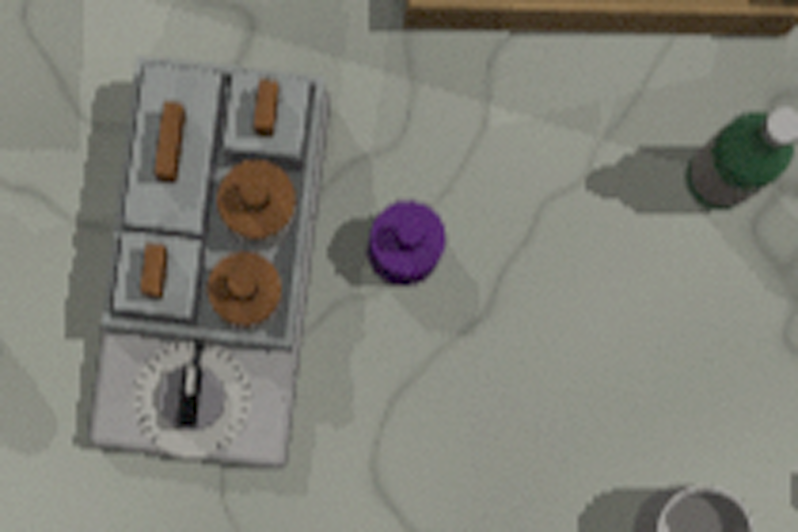

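View pics/s3c.png

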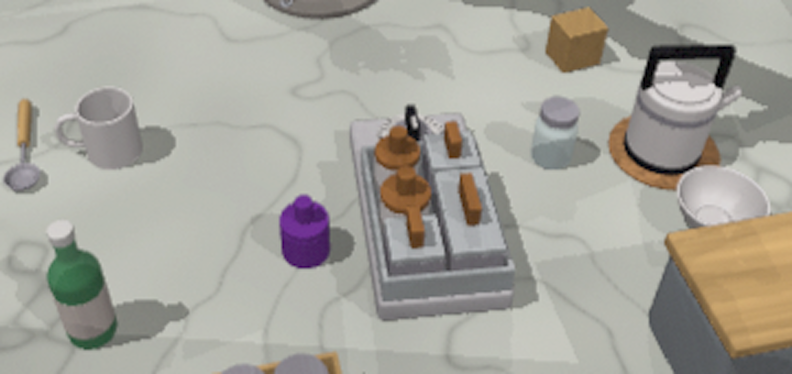

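All five containers are upright and flat in the tray, the pointer is on zero (195,350 in the top crop), the kettle is upright on the mat, and the purple decoy and bystanders haven't moved. Last, a numeric check that the kettle is centred.

```bash
python3 - <<'E'
from meas import *
from scipy.optimize import least_squares
s=cv2.imread('pics/s3.png'); h=cv2.cvtColor(s,cv2.COLOR_BGR2HSV)
x0,x1,y0,y1=395,455,150,240
cork=cv2.inRange(h,(3,70,30),(22,255,255)); cork[:, :x0-5]=0
pts=[];mp=[]
for x in range(x0,x1):
    col=np.where(cork[y0:y1,x]>0)[0]+y0
    dk=np.where(h[y0:y1,x,2]<60)[0]+y0
    dk=dk[dk>195]
    if len(col): mp.append((x,col.max()+.5))
    if len(dk)>1: pts.append((x,dk.max()+.5))
def fit(p,z,rad,g):
    w=cast('scene',p,z)[:,:2]*1000
    f=least_squares(lambda c:np.linalg.norm(w-c,axis=1)-rad,g,loss='soft_l1');return f.x.round(1),np.abs(f.fun).mean().round(2),len(w)
print('foot',fit(pts,.006,55,[538,400]),'mat',fit(mp,.003,80,[538,400])); print(pts[::6],mp[::10])
E
```

```text
foot (array([535.2, 411.3]), np.float64(1.16), 35) mat (array([533.7, 409.9]), np.float64(8.66), 47)
[(404, np.float64(218.5)), (410, np.float64(224.5)), (416, np.float64(227.5)), (422, np.float64(229.5)), (428, np.float64(228.5)), (434, np.float64(226.5))] [(395, np.float64(166.5)), (405, np.float64(229.5)), (415, np.float64(234.5)), (425, np.float64(235.5)), (441, np.float64(224.5))]
```

```bash
python3 -c "
from bench import r
print(r.job_done())"
```

```text
the job is handed in; nothing more can be done
None
```

I handed the job in at about 59 s: the kettle is upright on the cork mat within about 4 mm of its middle, the scale reads zero, and all five containers (two canisters, two tins, the long tin) stand flat in the tray.

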